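# Crank the inspection-head jack up to its stop collar

### The job

Fit the loose crank on the square drive of the screw jack, sliding it fully home, and wind clockwise (seen from above) until the blue carriage comes up snug against the orange stop collar. Feel for the stop and do not strain the jack past it. Leave the crank seated on the drive, let go, and do not disturb the bottle, parts tray or screwdriver.

Things in the scene. Friction and masses are not known exactly. Their poses are not given: they have to be found in the camera images.
- jack: Grey screw jack bolted to the bench. Origin on the bench under the drive shaft's axis, z up. Base plate 130 x 450 x 12 mm, from y = -70 to +380 mm. Gearbox 100 x 110 mm, 60 mm high, centred on the origin. Column 210 mm high at y = +215 mm with the blue carriage, and beyond it a platform carrying a black camera head
- drive (a point): Centre of the top of the drive's round steel shoulder (42 mm wide), 68 mm above the bench, where the hub's underside rests when fully home. Axes are the jack's and do not turn with the shaft. The shaft turns against about 0.35 N m of friction and the carriage stays where left; clockwise from above raises the carriage, 20 mm a turn
- drive_tip (a point): Tip of the drive, 25 mm above point drive: upright square 17 mm across flats, 20 mm tall, then a cone (16 to 10 mm dia., 5 mm) that centres the socket. The square's angle differs each time and is not given (axes are the jack's): see it or feel for it. The socket drops on at every 90 degrees, about 9 degrees either way; else the hub stands 20 mm too high on the corners
- carriage (a joint): Height of the blue carriage in m; 0 at the bottom, starts between 15 and 37 mm. It meets the orange stop collar, and stops, at 60 mm. One turn of the drive gives 20 mm
- shaft (a joint): Twist in rad of the spring coupling between the square drive and the jack's screw, positive when wound clockwise: torque over 5 N m/rad. About 0.07 while winding (5 N at the knob). Once the carriage is against the collar, winding on only twists the coupling: 0.3 (20 N at the knob) comes after about 17 mm more of knob travel, and beyond that the jack is strained
- carriage_top (a point): Middle of the carriage's top face, 100 mm wide; it meets the collar
- stop_face (a point): Middle of the underside of the orange stop collar on the column, 160 mm above the bench
- hub (a point): The crank's dark steel hub, 36 x 36 mm, 50 mm tall, standing on the bench; its centre, 25 mm above its underside. Square socket 20 mm across, 28 mm deep, open below, sides parallel to the hub's. x points along the arm (14 mm wide, 24 to 34 mm above the underside) to the knob. Crank about 420 g. Grip the two faces beside the arm (across y)
- socket (a point): Centre of the socket's mouth in the hub's underside, 25 mm below point hub, same axes
- knob_mid (a point): Centre of the crank's red knob, 75 mm along x from the hub's axis and 55 mm above the hub's underside; an upright cylinder 22 mm in diameter and 38 mm tall standing on the arm, which spins freely on its pin so that a hand holding it need not turn while winding
- cleaner_mid (a point): White cleaner bottle, bystander, 52 mm in diameter and 130 mm tall; its centre
- tray_mid (a point): Grey parts tray, bystander, 100 x 120 x 30 mm; its centre
- driver_grip (a point): Green screwdriver lying on the bench, bystander, 180 mm long; middle of its handle
Mind the look-alikes: they are no part of the job. Leave any pink look-alike of the part that bears hub alone.

How it is judged:
On the way, in this order (a step that is already met when the one before it is completed fails the run):
1. the crank is fully home on the drive (horizontal distance between socket and drive below 0.004 m and z of socket in the frame of drive below 0.005 m and angle between hub's own z axis and vertical below 0.1 rad), for 0.2 s.
2. the carriage is wound up to the stop collar with the crank (value of joint carriage above 0.0597 m and horizontal distance between socket and drive below 0.004 m and z of socket in the frame of drive below 0.01 m), for 0.1 s.
At the end, for the whole second after the job is handed in: The carriage is up against the stop collar (reading above 59.7 mm), and the crank, let go and at rest, sits upright and fully home on the drive (within 4 mm sideways and 5 mm of the shoulder) (all of step 1 and value of joint carriage above 0.0597 m and linear speed of crank below 0.02 m/s); the robot touches nothing.
It fails at once if the jack is strained: the drive is twisted past 0.3 rad (about 20 N at the knob) (value of joint shaft above 0.3 rad).
It fails at once if a bystander (bottle, tray, screwdriver) is moved more than 25 mm (distance of any of cleaner_mid, tray_mid, driver_grip from where it was at the start of the episode above 0.025 m).
It also fails if it takes over 72 s, if anything falls off the work surface, if the arm or the gripper's body presses on something with over 40 N, if the wrist force passes 120 N, or if a joint passes its speed limit or range.

### The arm

A 6-joint arm with a two-finger parallel gripper is mounted at the origin on the work surface. World frame = base frame: x ahead of the robot, y to its left, z up, the work surface at z = 0. Lengths are in m, angles in rad, forces in N, time in s.
With the tool pointing down it reaches from about 0.35 to 0.875 m from the base axis. Payload 4.2 kg.
Tool frame: the origin (TCP) lies on the centre line of the jaws, within the pads' length; the fingertips stand env.finger_overhang ahead of it and the grasp point (between the pads) is the TCP (env.finger_overhang is the distance from the TCP to the fingertips, in m); x points along the fingers, y is the direction in which the jaws open and shut, and the axes are right-handed (so a half turn about x gives the same grasp; the last joint's range is limited). The gripper opens to 87 mm and grips with 3 to 60 N. Pads are 19 mm wide; open, the fingers measure 117 mm over their backs; the gripper's body (75 mm by 190 mm) begins 51 mm behind the grasp point.
Start: joints at [-1.044, 0.385, 0.008, 0, -1.194, -0.259], TCP at [0.165, -0.603, 0.205] pointing down, gripper open.
Joint ranges: [-3.14, 3.14], [-1.21, 2.06], [-1.07, 1.41], [-3.16, 2.05], [-2.99, -0.16], [-3.1, 3.1]. Speed limits (rad/s): [2.79, 2.79, 3.14, 3.14, 3.14, 3.14].

### API

Orientations are given as a unit quaternion [x, y, z, w].
In Python, from plant import get_state, vision, env gives the robot as it stands.
- The arm moves only by the tool step_arm, never from a script. Its argument "moves" is a list of rows, each an object of numbers: "jaw": the closure, from -1 (fully open) to 1 (shut), so that 0 is half open; "dx", "dy", "dz": the shift along the tool's x, y, z in m; "rx", "ry", "rz": the turn, a rotation vector about the tool's x, y, z in degrees. A call has 1 to 20 rows; each row shifts and turns the commanded pose from where the row before left it, along the tool's axes as they then stand; what a row does not reach is not made up. A row lasts 1/8 s, in which the tool goes at most 62.5 mm and 10.7 degrees, less where a joint would pass 70% of its speed; a pose out of reach is approached as far as the arm can. A call is refused whole if a number of a shift passes 0.0625 or a number of a turn 10.7, either way. A call with a gripper value outside its range is refused whole. The fingers move at their own pace and stop on an object; "newtons" is the grip in N (left out, the last holds). Time passes only in rows, so rows that do not move let the fingers close. It gives the time, the measured TCP pose, the force and the opening at its end, in the units of the state.
- get_state(): the state, without advancing time (a new reading comes with each control period).
- vision.read_camera(name): name is "scene" or "side" or "wrist"; returns a dict with "frame" (480x640x3 uint8, red, green, blue), "fovy" (degrees; the focal length in pixels is half the picture's height over the tangent of half this angle, whatever the lens; pixels are square), "cx", "cy" (the principal point, pixels), "distortion" ([k1, k2, p1, p2, k3] as OpenCV has them; the pictures are not rectified), "origin" and "orientation" of the camera in the world. Camera axes: x right, y up, looking along -z (the intrinsics and any distortion apply to the point x, -y, -z); pixel columns grow to the right and rows downward; lengths in m; the calibration is good to about 2 mm. A picture is of the moment at which its call begins. There is no depth.
- env.sign_off(): hands the job in, once; it reports no verdict.
The state is a dict: "time_s": time; "joints": joint angles; "joint_vel": joint speeds; "effort": joint torques, N m; "tool_pos": TCP position; "orientation": TCP orientation; "ft_force": force on the tool from outside, world axes, zero at the start; "ft_torque": the same for the moment, N m; "width": opening from 0.0 (shut) to 1.0 (fully open).
Only numpy, scipy, OpenCV 4.12 (cv2) and the standard library are available. Lean on these libraries where they do the work, as an engineer would, in place of code of your own. Each camera call takes 0.05 s, during which the arm holds its last target.

## Working session

There is one attempt and no reset: what is moved stays moved. The work goes in short steps, Python scripts to look and compute and a tool call to move; the robot and the scene stay as the last step left them, time stands still between calls to the robot, and variables do not carry over. Pictures are saved under pics/ and viewed, and the job is handed in when it is done.

Besides the shell and the picture viewer there is one more tool, called after "Emit:" as name(argument=value, ...), one argument or row to a line, values as JSON. step_arm: Moves the arm, as the interface text tells. Its arguments: {"type":"object","properties":{"moves":{"type":"array","items":{"type":"object","properties":{"jaw":{"type":"number"},"dx":{"type":"number"},"dy":{"type":"number"},"dz":{"type":"number"},"rx":{"type":"number"},"ry":{"type":"number"},"rz":{"type":"number"}}}},"newtons":{"type":"number"}},"required":["moves"]}

```bash
ls; mkdir -p pics
cat > h.py <<'E'
import numpy as np, cv2
from plant import get_state, vision, env
from scipy.spatial.transform import Rotation as R
def snap(n,f):
    c=vision.read_camera(n); cv2.imwrite('pics/'+f+'.png',c['frame'][:,:,::-1])
    import pickle; pickle.dump(c,open('pics/'+f+'.pkl','wb')); return c
def load(f):
    import pickle; return pickle.load(open('pics/'+f+'.pkl','rb'))
def K(c):
    f=240/np.tan(np.radians(c['fovy'])/2)
    return np.array([[f,0,c['cx']],[0,f,c['cy']],[0,0,1.]]),np.array(c['distortion'],float)
def ray(c,u,v):
    k,d=K(c); p=cv2.undistortPoints(np.array([[[u,v]]],float),k,d)[0,0]
    r=R.from_quat(c['orientation']).apply([p[0],-p[1],-1.]); return np.array(c['origin']),r
def atz(c,u,v,z):
    o,r=ray(c,u,v); return o+r*(z-o[2])/r[2]
def proj(c,P):
    P=np.atleast_2d(P); q=R.from_quat(c['orientation']).inv().apply(P-np.array(c['origin']))
    q=q*[1,-1,-1]; k,d=K(c); return cv2.projectPoints(q,np.zeros(3),np.zeros(3),k,d)[0][:,0]
def tri(obs):
    A=np.zeros((3,3));b=np.zeros(3)
    for c,u,v in obs:
        o,r=ray(c,u,v); r=r/np.linalg.norm(r); M=np.eye(3)-np.outer(r,r); A+=M;b+=M@o
    return np.linalg.solve(A,b)
E
python3 - <<'E'
from h import *
s=get_state(); print(s); print(env.finger_overhang)
for n in ['scene','side','wrist']:
    c=snap(n,n+'0'); print(n,c['fovy'],c['cx'],c['cy'],c['distortion'],c['origin'],c['orientation'])
E
```

```text
pics
{'time_s': 0.0, 'joints': array([-1.04438429e+00,  3.85564271e-01,  6.65082596e-03, -4.95818626e-04,
       -1.19401827e+00, -2.58578194e-01]), 'joint_vel': array([ 0.00037091, -0.00154969, -0.0007225 ,  0.00158915,  0.00209371,
        0.00032437]), 'effort': array([-2.89591671e-04, -3.90665174e+01,  1.87399936e+01,  4.21955913e+00,
        1.09657366e-02, -2.05873976e-04]), 'tool_pos': array([ 0.16523685, -0.60210202,  0.20356526]), 'orientation': array([-0.09358675,  0.70092216,  0.09510652,  0.7006457 ]), 'ft_force': array([-0.01096242, -0.22902488, -0.11016723]), 'ft_torque': array([-0.03835591,  0.03279811,  0.01149934]), 'width': 1.0020903119614726}
0.019
scene 54.275043137208115 319.09172566370637 244.9379804655571 [-0.01465009  0.          0.          0.          0.        ] [ 0.93944179 -0.63696935  0.89905492] [0.32967641 0.10783613 0.29577865 0.89005608]
side 46.260859749951116 324.0067601803026 241.48357992028548 [0.00608529 0.         0.         0.         0.        ] [0.23810454 0.95450724 1.19265235] [-0.05713666  0.38988818  0.90807649 -0.14184391]
wrist 58.53630689811685 320.1029715941865 236.07264956888739 [-0.02688552  0.          0.          0.          0.        ] [ 0.09131608 -0.62246533  0.38272044] [-0.0838989  -0.11248547  0.78694755  0.60085068]
```

View pics/scene0.png

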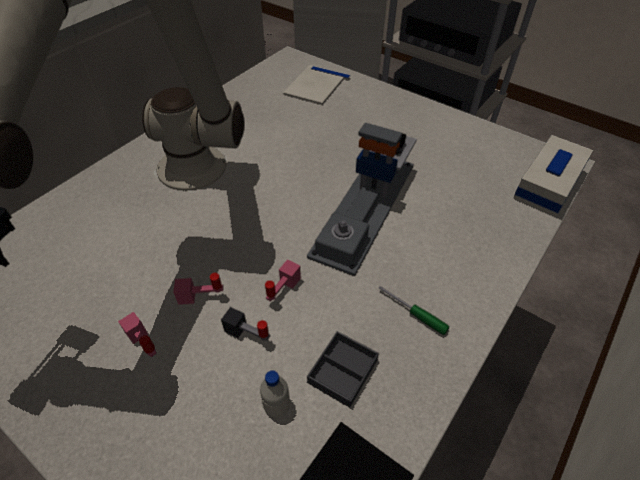

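View pics/side0.png

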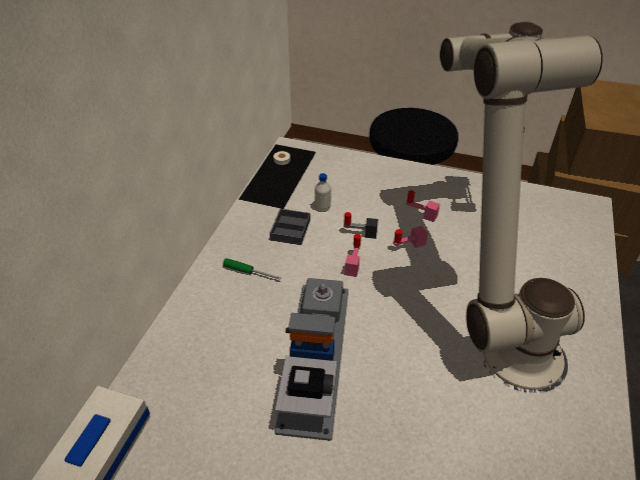

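View pics/wrist0.png

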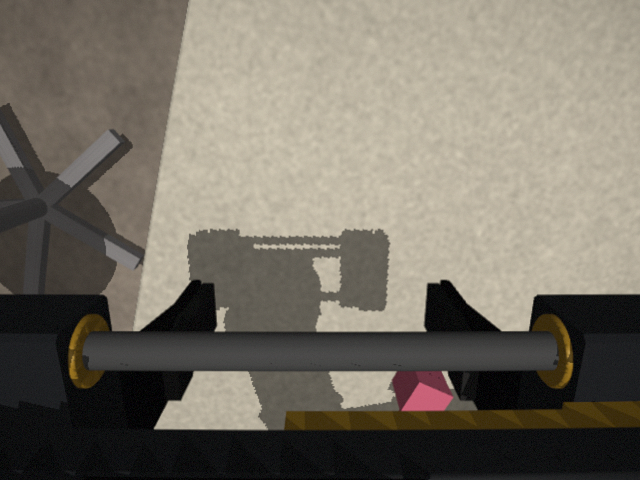

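The dark crank's hub is at scene (233,321) with its knob at (263,327), and at side (371,228). The jack drive is at scene (343,228) and side (322,290). I'll zoom in on these.

Run:
```python
from h import *
for f,b in [('scene0',(200,290,290,357)),('scene0',(300,100,430,275)),('side0',(330,200,400,280)),('side0',(270,270,360,370))]:
    c=load(f); im=c['frame'][b[1]:b[3],b[0]:b[2],::-1]
    k=int(min(800/im.shape[1],600/im.shape[0])); im=np.clip(im.astype(float)*1.6,0,255).astype(np.uint8)
    cv2.imwrite(f'pics/z_{f}_{b[0]}.png',cv2.resize(im,None,fx=k,fy=k,interpolation=cv2.INTER_CUBIC)); print(k)
```

```text
8
3
7
6
```

View pics/z_scene0_200.png

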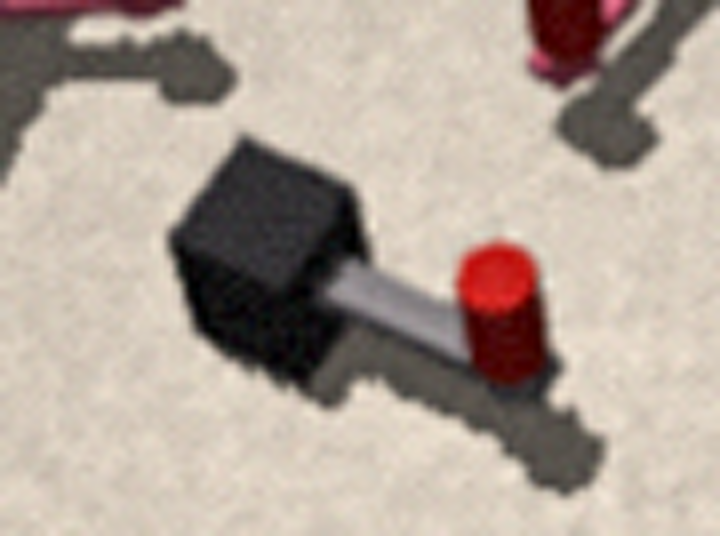

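View pics/z_scene0_300.png

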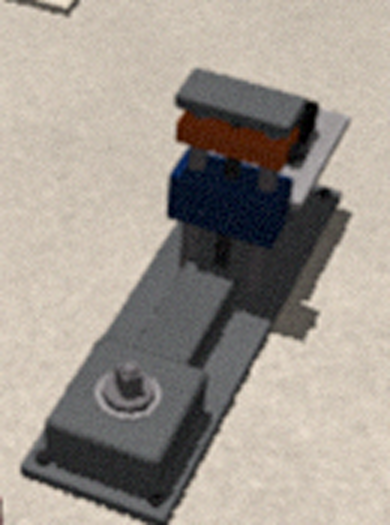

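View pics/z_side0_330.png

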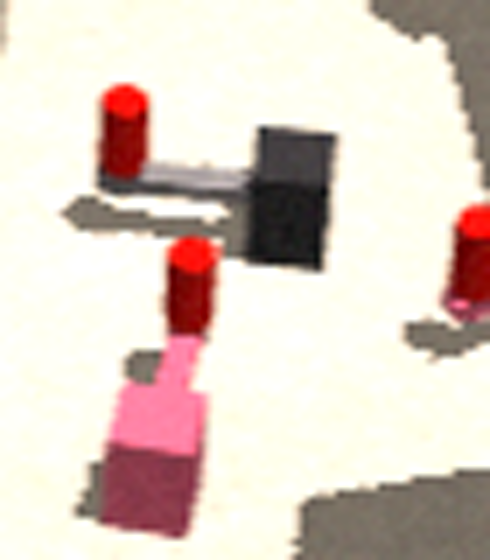

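View pics/z_side0_270.png

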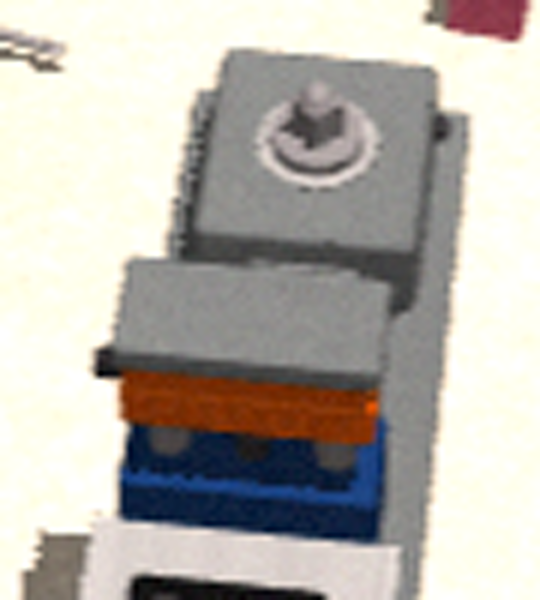

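Run:
```python
from h import *
S=load('scene0');D=load('side0')
s8=lambda p:(200+p[0]/8-.5,290+p[1]/8-.5); s3=lambda p:(300+p[0]/3-.5,100+p[1]/3-.5)
d7=lambda p:(330+p[0]/7-.5,200+p[1]/7-.5); d6=lambda p:(270+p[0]/6-.5,270+p[1]/6-.5)
def show(n,c,f,pts,z):
    Q=np.array([atz(c,*f(p),z) for p in pts])[:,:2]; print(n,Q.round(4).tolist(),'mean',Q.mean(0).round(4),'sides',np.linalg.norm(np.roll(Q,-1,0)-Q,axis=1).round(4), 'ang',[round(float(np.degrees(np.arctan2(*(np.roll(Q,-1,0)-Q)[i][::-1]))),1) for i in range(len(Q))])
show('hubS',S,s8,[(245,138),(355,190),(280,288),(172,235)],.05)
show('hubD',D,d7,[(260,125),(337,135),(327,190),(248,180)],.05)
show('knS',S,s8,[(498,275)],.074); show('knD',D,d7,[(125,102)],.074)
show('gbS',S,s3,[(110,345),(208,378),(160,462),(50,412)],.06)
show('gbD',D,d6,[(228,50),(440,70),(418,250),(195,235)],.06)
show('tipS',S,s3,[(128,370)],.093);show('tipD',D,d6,[(318,90)],.093)
show('shS',S,s3,[(127,392)],.068);show('shD',D,d6,[(318,142)],.068)
print(tri([(S,*s3((128,370))),(D,*d6((318,90)))]), tri([(S,*s8((498,275))),(D,*d7((125,102)))]))
```

```text
hubS [[0.4584, -0.3066], [0.4931, -0.301], [0.4978, -0.3348], [0.464, -0.3401]] mean [ 0.4783 -0.3206] sides [0.0352 0.0341 0.0342 0.034 ] ang [9.2, -82.1, -171.0, 99.6]
hubD [[0.5007, -0.336], [0.4668, -0.3401], [0.4624, -0.3035], [0.4966, -0.2992]] mean [ 0.4816 -0.3197] sides [0.0342 0.0368 0.0345 0.0371] ang [-173.3, 96.9, 7.2, -83.6]
knS [[0.5519, -0.3074]] mean [ 0.5519 -0.3074] sides [0.] ang [0.0]
knD [[0.5549, -0.3055]] mean [ 0.5549 -0.3055] sides [0.] ang [0.0]
gbS [[0.4861, 0.0469], [0.5719, 0.0643], [0.5903, -0.033], [0.491, -0.0427]] mean [0.5348 0.0089] sides [0.0875 0.099  0.0998 0.0898] ang [11.4, -79.3, -174.4, 93.1]
gbD [[0.5897, -0.0306], [0.4942, -0.0486], [0.474, 0.055], [0.5682, 0.0767]] mean [0.5315 0.0131] sides [0.0972 0.1056 0.0967 0.1095] ang [-169.3, 101.0, 13.0, -78.7]
tipS [[0.5312, 0.0061]] mean [0.5312 0.0061] sides [0.] ang [0.0]
tipD [[0.5343, 0.0084]] mean [0.5343 0.0084] sides [0.] ang [0.0]
shS [[0.5317, 0.0057]] mean [0.5317 0.0057] sides [0.] ang [0.0]
shD [[0.5316, 0.0163]] mean [0.5316 0.0163] sides [0.] ang [0.0]
[0.53276116 0.00707918 0.09255306] [ 0.55354615 -0.30678361  0.07391062]
```

```bash
cat >> h.py <<'E'
def axes(s=None):
    s=s or get_state(); return R.from_quat(s['orientation']).as_matrix()
def delta(target, yaw_jaw=None, s=None):
    "tool-frame shift to world target; turn about tool x so that jaw axis has world yaw (deg, mod 180)"
    s=s or get_state(); M=axes(s); d=M.T@(np.array(target)-s['tool_pos'])
    y=M[:,1]; cur=np.degrees(np.arctan2(y[1],y[0])); out=None
    if yaw_jaw is not None:
        w=(yaw_jaw-cur+90)%180-90   # world turn about +z ; tool x is down -> rx=-w
        out=-w
    print('pos',s['tool_pos'].round(4),'jawyaw',cur.round(2),'down',M[:,0].round(3),'shift',d.round(4),'rx',out,'j6',s['joints'][5].round(2)); return d,out
E
python3 - <<'E'
from h import *
s=get_state(); M=axes(s); print(M.round(3)); 
c=load('wrist0'); print('cam in tool', M.T@(np.array(c['origin'])-s['tool_pos'])); C=R.from_quat(c['orientation']).as_matrix(); print('cam look in tool',M.T@(-C[:,2]),'cam right',M.T@C[:,0])
S=load('scene0')
for n,u,v in [('pk1',270,283),('pk2',216,275),('pk3',140,318)]: print(n,atz(S,u,v,.074).round(3))
print('bottle',atz(S,275,400,0.0),'tipW',proj(c,s['tool_pos']+M[:,0]*.019))
delta([.48,-.32,.2],99.5); delta([.53,0,.25],100)
E
```

```text
[[-0.001 -0.264  0.964]
 [ 0.002  0.964  0.264]
 [-1.     0.002 -0.   ]]
cam in tool [-0.17891338  0.00037631 -0.07669043]
cam look in tool [0.96058519 0.00119688 0.2779832 ] cam right [-1.42739463e-03  9.99998785e-01  6.26858097e-04]
pk1 [ 0.499 -0.22   0.074]
pk2 [ 0.39  -0.274  0.074]
pk3 [ 0.343 -0.447  0.074]
bottle [ 0.65232052 -0.39262899  0.        ] tipW [[318.86624088 273.84198732]]
pos [ 0.1653 -0.6023  0.2038] jawyaw 105.34 down [-0.001  0.002 -1.   ] shift [0.0041 0.189  0.3782] rx 5.836348753626623 j6 -0.26
pos [ 0.1653 -0.6023  0.2038] jawyaw 105.34 down [-0.001  0.002 -1.   ] shift [-0.0454  0.4844  0.511 ] rx 5.336348753626623 j6 -0.26
```

Emit:
step_arm(
  moves=[
    {"dy":0.02,"dz":0.017,"jaw":-1},
    {"dy":0.041,"dz":0.035},
    {"dy":0.041,"dz":0.035},
    {"dy":0.041,"dz":0.035},
    {"dy":0.041,"dz":0.035},
    {"dy":0.041,"dz":0.035},
    {"dy":0.041,"dz":0.035},
    {"dy":0.041,"dz":0.035},
    {"dy":0.041,"dz":0.035},
    {"dy":0.041,"dz":0.035},
    {"dy":0.041,"dz":0.035},
    {"dy":0.041,"dz":0.035},
    {"dy":0.02,"dz":0.018},
    {"dy":0.0},
    {"dy":0.0},
  ],
)

```text
schema error: expected keys jaw, dx, dy, dz, rx, ry, rz
```

Run:
```python
from h import *
c=snap('wrist','w1'); print(proj(c,[.5327,.0075,.093])); delta([.48,-.32,.1],99.5)
```

```text
[[761.96316043 675.58127824]]
pos [ 0.1653 -0.6023  0.204 ] jawyaw 105.34 down [-0.     0.001 -1.   ] shift [0.1042 0.1889 0.3782] rx 5.8405176069468325 j6 -0.26
```

View pics/w1.png

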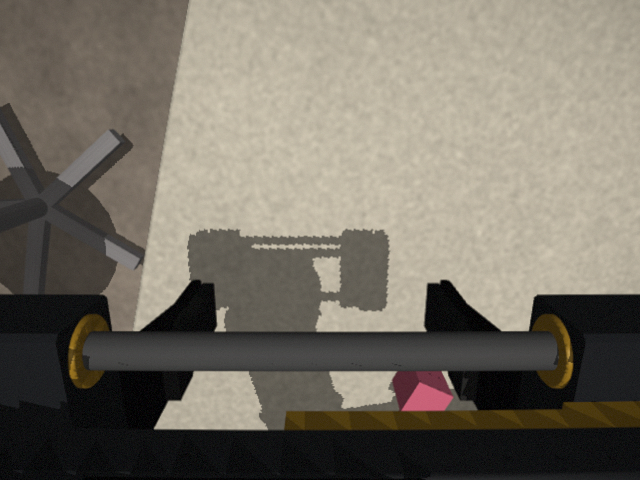

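Emit:
step_arm(
  moves=[
    {"jaw":-1,"dx":0,"dy":0.02,"dz":0.023,"rx":0,"ry":0,"rz":0},
    {"jaw":-1,"dx":0,"dy":0.04,"dz":0.046,"rx":0,"ry":0,"rz":0},
    {"jaw":-1,"dx":0,"dy":0.04,"dz":0.046,"rx":0,"ry":0,"rz":0},
    {"jaw":-1,"dx":0,"dy":0.04,"dz":0.046,"rx":0,"ry":0,"rz":0},
    {"jaw":-1,"dx":0,"dy":0.04,"dz":0.046,"rx":0,"ry":0,"rz":0},
    {"jaw":-1,"dx":0,"dy":0.04,"dz":0.046,"rx":0,"ry":0,"rz":0},
    {"jaw":-1,"dx":0,"dy":0.04,"dz":0.046,"rx":0,"ry":0,"rz":0},
    {"jaw":-1,"dx":0,"dy":0.04,"dz":0.046,"rx":0,"ry":0,"rz":0},
    {"jaw":-1,"dx":0,"dy":0.04,"dz":0.046,"rx":0,"ry":0,"rz":0},
    {"jaw":-1,"dx":0,"dy":0.04,"dz":0.046,"rx":0,"ry":0,"rz":0},
    {"jaw":-1,"dx":0,"dy":0.04,"dz":0.046,"rx":0,"ry":0,"rz":0},
    {"jaw":-1,"dx":0,"dy":0.04,"dz":0.046,"rx":0,"ry":0,"rz":0},
    {"jaw":-1,"dx":0,"dy":0.028,"dz":0.024,"rx":0,"ry":0,"rz":0},
    {"jaw":-1,"dx":0,"dy":0,"dz":0,"rx":0,"ry":0,"rz":0},
    {"jaw":-1,"dx":0,"dy":0,"dz":0,"rx":0,"ry":0,"rz":0},
  ],
)

```text
time_s: 2.08
tool_pos: [0.569, 0.0139, 0.2043]
orientation: [-0.094, 0.701, 0.094, 0.7]
ft_force: [-0.1, -0.5, -0.2]
width: 0.995
```

Run:
```python
from h import *
c=snap('wrist','w2'); p=proj(c,[.5327,.0075,.093])[0]; print(p); delta([.48,-.32,.1],99.5)
u,v=p.astype(int); im=c['frame'][max(v-60,0):v+60,u-75:u+75,::-1]; print(max(v-60,0),u-75)
cv2.imwrite('pics/w2z.png',np.clip(cv2.resize(im,None,fx=5,fy=5,interpolation=cv2.INTER_CUBIC)*1.3,0,255).astype(np.uint8))
```

```text
[324.22049427 173.79327602]
pos [0.5689 0.0135 0.2046] jawyaw 105.3 down [-0.001 -0.    -1.   ] shift [ 0.1047 -0.2982 -0.1737] rx 5.801541708128312 j6 -1.61
113 249
```

View pics/w2.png

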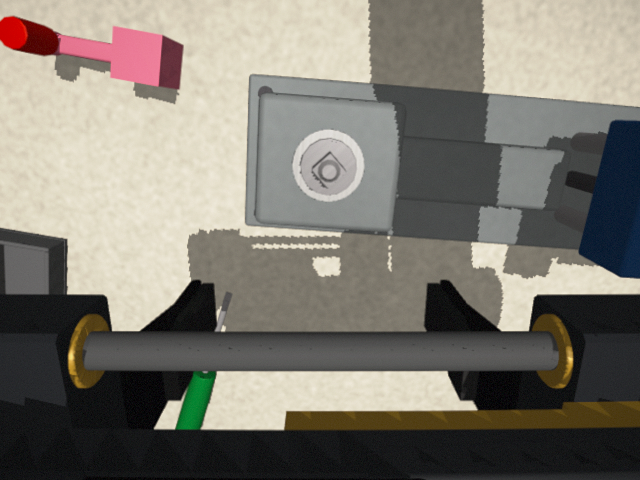

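View pics/w2z.png

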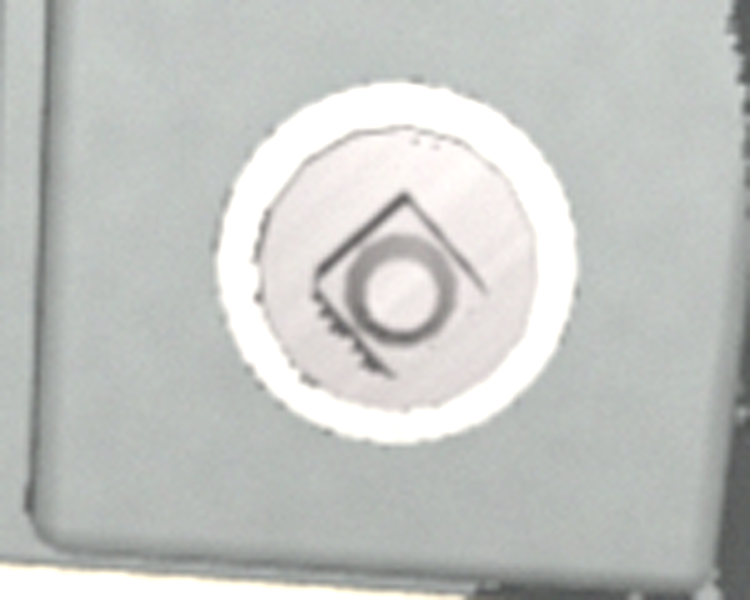

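Run:
```python
from h import *
c=load('w2'); g=lambda p:(249+p[0]/5-.4,113+p[1]/5-.4)
P=lambda p,z:atz(c,*g(p),z)[:2]
print('tip',P((400,292),.093),'shoulder',P((398,268),.068))
for a,b in [((403,195),(318,275)),((410,197),(485,290)),((318,285),(388,375)),((396,208),(327,270))]:
    A,B=P(a,.08),P(b,.08); print(np.degrees(np.arctan2(*(B-A)[::-1]))%90, np.linalg.norm(B-A))
# jack yaw from base edges: left edge of gearbox top etc
A,B=atz(c,250,76,.012),atz(c,635,106,.012); print('jack +y dir',np.degrees(np.arctan2(*(B-A)[:2][::-1])))
```

```text
tip [0.53009581 0.00985474] shoulder [0.52979853 0.00999408]
58.334468314172184 0.01631838708418752
54.803262405941844 0.016807693715918715
53.0798489718416 0.01622567634076528
57.02866848996685 0.012979098727052609
jack +y dir 101.40121883605696
```

Emit:
step_arm(
  moves=[
    {"jaw":-1,"dx":0,"dy":-0.019,"dz":-0.011,"rx":0,"ry":0,"rz":0},
    {"jaw":-1,"dx":0,"dy":-0.038,"dz":-0.022,"rx":0,"ry":0,"rz":0},
    {"jaw":-1,"dx":0,"dy":-0.038,"dz":-0.022,"rx":0,"ry":0,"rz":0},
    {"jaw":-1,"dx":0,"dy":-0.038,"dz":-0.022,"rx":0,"ry":0,"rz":0},
    {"jaw":-1,"dx":0,"dy":-0.038,"dz":-0.022,"rx":0,"ry":0,"rz":0},
    {"jaw":-1,"dx":0,"dy":-0.038,"dz":-0.022,"rx":0,"ry":0,"rz":0},
    {"jaw":-1,"dx":0,"dy":-0.038,"dz":-0.022,"rx":0,"ry":0,"rz":0},
    {"jaw":-1,"dx":0,"dy":-0.038,"dz":-0.022,"rx":0,"ry":0,"rz":0},
    {"jaw":-1,"dx":0,"dy":-0.013,"dz":-0.009,"rx":5.8,"ry":0,"rz":0},
    {"jaw":-1,"dx":0.04,"dy":0,"dz":0,"rx":0,"ry":0,"rz":0},
    {"jaw":-1,"dx":0,"dy":0,"dz":0,"rx":0,"ry":0,"rz":0},
  ],
)

```text
time_s: 3.5
tool_pos: [0.4768, -0.3196, 0.1622]
orientation: [-0.057, 0.707, 0.059, 0.703]
ft_force: [0.0, 0.5, 0.8]
width: 0.997
```

Run:
```python
from h import *
c=snap('wrist','w3'); delta([.48,-.32,.035],99.5); print(proj(c,[[.48,-.32,.05],[.5535,-.3065,.074]]))
```

```text
pos [ 0.4787 -0.3201  0.1643] jawyaw 99.45 down [-0.003  0.    -1.   ] shift [ 0.1293 -0.0002  0.0016] rx -0.04598456153070174 j6 -1.1
[[317.40111161 230.89594782]
 [319.55094623 342.87480706]]
```

View pics/w3.png

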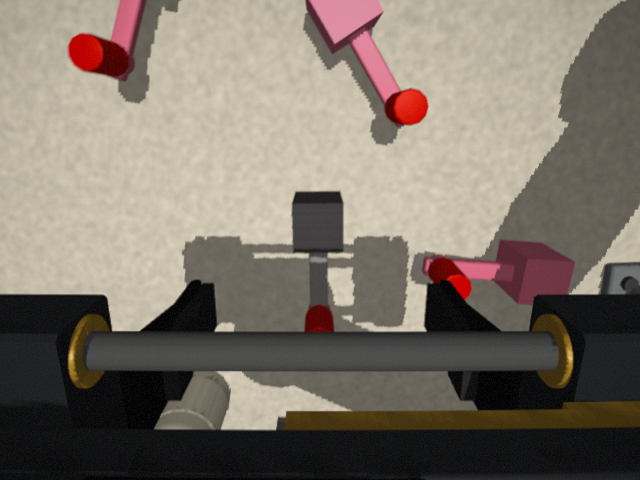

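Run:
```python
from h import *
c=load('w3'); 
Q=[atz(c,u,v,.05)[:2] for u,v in [(294,201),(342,201),(343,251),(293,251)]]; print(np.array(Q).round(4),np.mean(Q,0))
delta([*np.mean(Q,0),.035],99.5)
```

```text
[[ 0.4615 -0.3394]
 [ 0.4561 -0.3066]
 [ 0.4918 -0.2995]
 [ 0.4975 -0.3348]] [ 0.47670384 -0.32010466]
pos [ 0.4787 -0.3201  0.1643] jawyaw 99.45 down [-0.003  0.    -1.   ] shift [ 0.1293  0.0002 -0.0016] rx -0.04598456153070174 j6 -1.1
```

Run:
```python
from h import *
c=load('w3'); im=c['frame'][180:280,260:380,::-1]
cv2.imwrite('pics/w3z.png',np.clip(cv2.resize(im,None,fx=6,fy=6,interpolation=cv2.INTER_CUBIC)*2.,0,255).astype(np.uint8))
```

```text
(no output)
```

View pics/w3z.png

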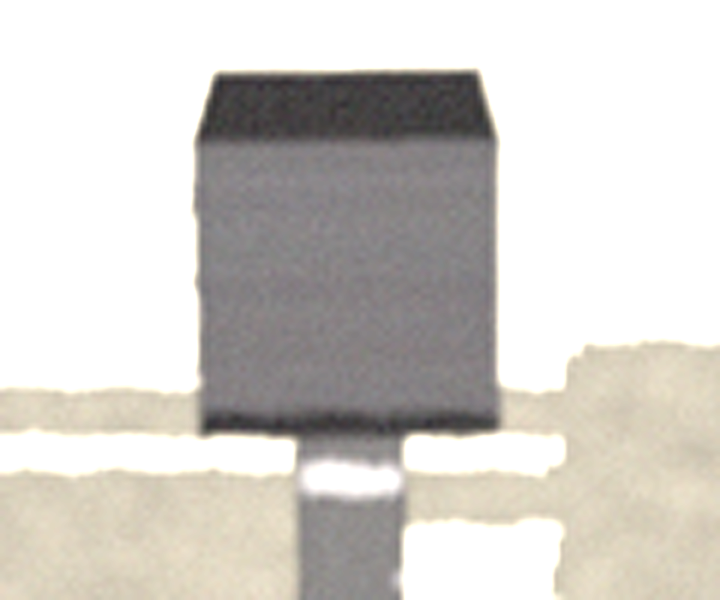

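Emit:
step_arm(
  moves=[
    {"jaw":-0.4,"dx":0.03,"dy":0,"dz":-0.001,"rx":0,"ry":0,"rz":0},
    {"jaw":-0.3,"dx":0.04,"dy":0,"dz":0,"rx":0,"ry":0,"rz":0},
    {"jaw":-0.3,"dx":0.035,"dy":0,"dz":0,"rx":0,"ry":0,"rz":0},
    {"jaw":-0.3,"dx":0.023,"dy":0,"dz":0,"rx":0,"ry":0,"rz":0},
    {"jaw":-0.3,"dx":0,"dy":0,"dz":0,"rx":0,"ry":0,"rz":0},
    {"jaw":1,"dx":0,"dy":0,"dz":0,"rx":0,"ry":0,"rz":0},
    {"jaw":1,"dx":0,"dy":0,"dz":0,"rx":0,"ry":0,"rz":0},
    {"jaw":1,"dx":0,"dy":0,"dz":0,"rx":0,"ry":0,"rz":0},
    {"jaw":1,"dx":0,"dy":0,"dz":0,"rx":0,"ry":0,"rz":0},
  ],
  newtons=40,
)

```text
time_s: 4.68
tool_pos: [0.4798, -0.3194, 0.0372]
orientation: [-0.059, 0.704, 0.059, 0.705]
ft_force: [-0.0, -1.1, 0.5]
width: 0.284
```

Run:
```python
from h import *
s=get_state(); print(s['width']*87, s['ft_force']); delta([.53,.009,.2],55.5)
```

```text
24.680123090960162 [-0.03015697 -1.0633829   0.49318788]
pos [ 0.4798 -0.3194  0.0372] jawyaw 99.55 down [ 0.001 -0.    -1.   ] shift [-0.1629  0.3155  0.1041] rx 44.04761465267906 j6 -1.1
```

Run:
```python
from h import *
snap('wrist','w4'); c=snap('scene','s4'); b=(180,220,330,360); im=c['frame'][b[1]:b[3],b[0]:b[2],::-1]
cv2.imwrite('pics/s4z.png',np.clip(cv2.resize(im,None,fx=4,fy=4)*1.6,0,255).astype(np.uint8))
print(get_state()['width'])
```

```text
0.18797237951517756
```

View pics/w4.png

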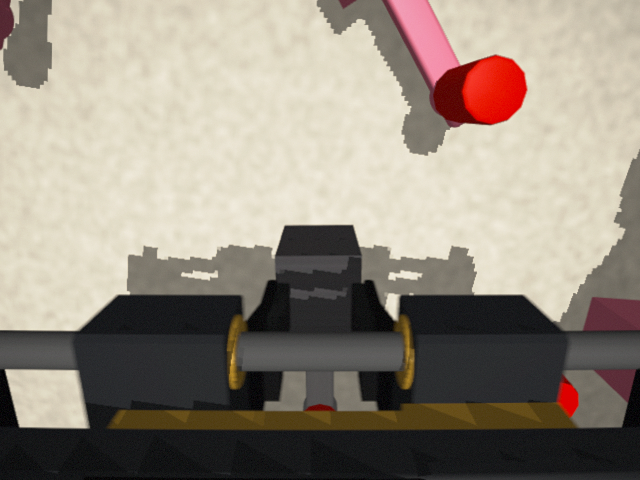

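View pics/s4z.png

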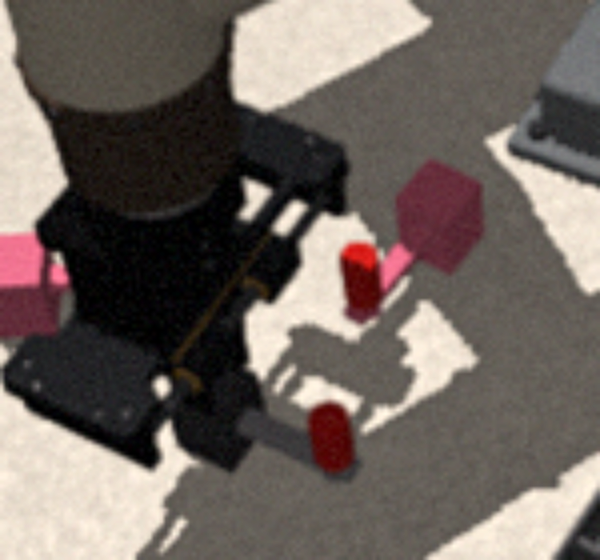

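Emit:
step_arm(
  moves=[
    {"jaw":1,"dx":0,"dy":0,"dz":0,"rx":0,"ry":0,"rz":0},
    {"jaw":1,"dx":0,"dy":0,"dz":0,"rx":0,"ry":0,"rz":0},
  ],
)

```text
time_s: 5.03
tool_pos: [0.4796, -0.3193, 0.0366]
orientation: [-0.059, 0.705, 0.059, 0.705]
ft_force: [-0.0, 0.5, -0.1]
width: 0.023
```

Run:
```python
from h import *
c=snap('wrist','w5'); print(get_state()['width']); im=c['frame'][200:420,220:420,::-1]
cv2.imwrite('pics/w5z.png',np.clip(cv2.resize(im,None,fx=2.7,fy=2.7)*2.5,0,255).astype(np.uint8))
```

```text
0.012095695670580954
```

View pics/w5z.png

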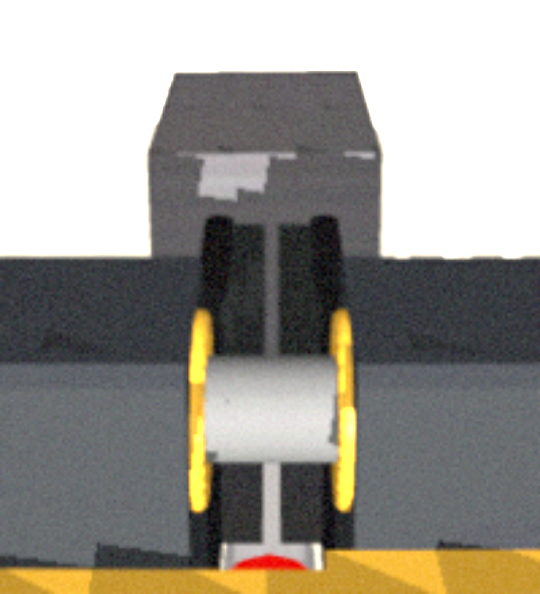

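Run:
```python
from h import *
s=get_state();M=axes(s);t=s['tool_pos']
for n in ['scene','side']:
    c=snap(n,n+'6'); p=proj(c,[t,t+M[:,0]*.019,t-M[:,0]*.051]); print(n,p.round(1)); u,v=p[0].astype(int)
    im=c['frame'][v-50:v+40,u-60:u+60,::-1]; im=cv2.resize(np.clip(im*2.5,0,255).astype(np.uint8),None,fx=6,fy=6,interpolation=cv2.INTER_CUBIC)
    for q in p: cv2.circle(im,(int((q[0]-u+60)*6),int((q[1]-v+50)*6)),4,(0,255,0),-1)
    cv2.imwrite(f'pics/{n}6z.png',im)
c=load('w5'); print(proj(c,[[.4775,-.32,.05],t,t+M[:,0]*.019]))
```

```text
scene [[234.1 319.3]
 [235.3 323.9]
 [230.7 306.1]]
side [[371.7 225.4]
 [371.3 230. ]
 [372.8 212.9]]
[[318.31199308 296.95545576]
 [319.08861373 289.1358834 ]
 [319.13576399 273.88428221]]
```

View pics/scene6z.png

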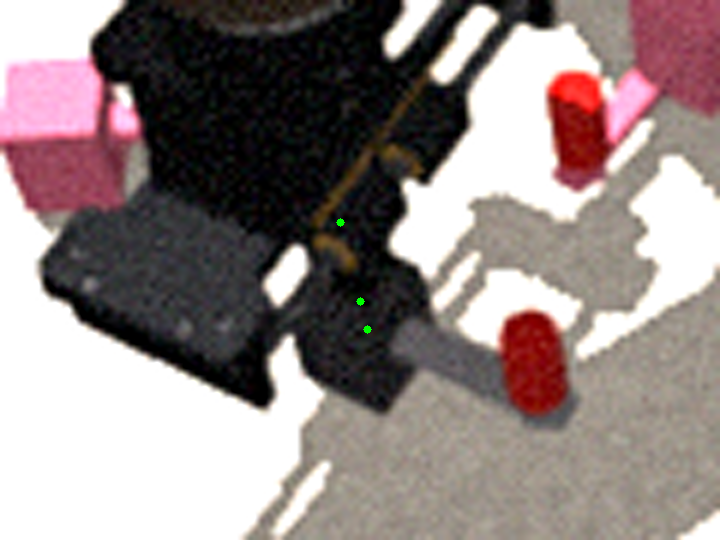

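View pics/side6z.png

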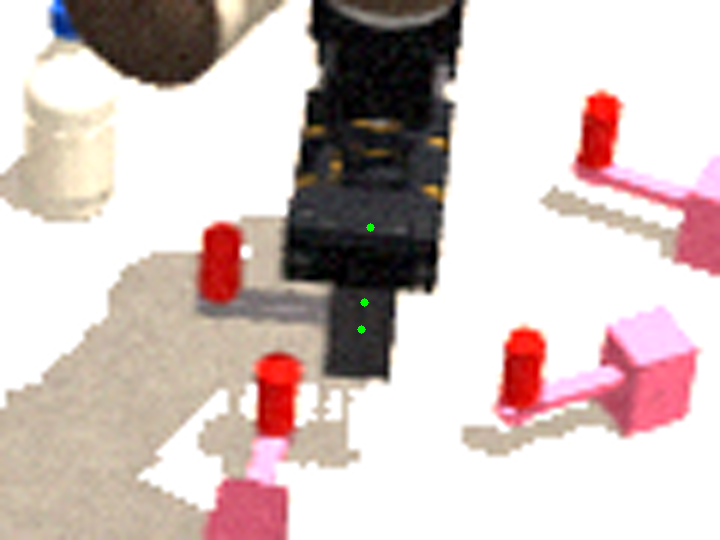

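View pics/w5.png

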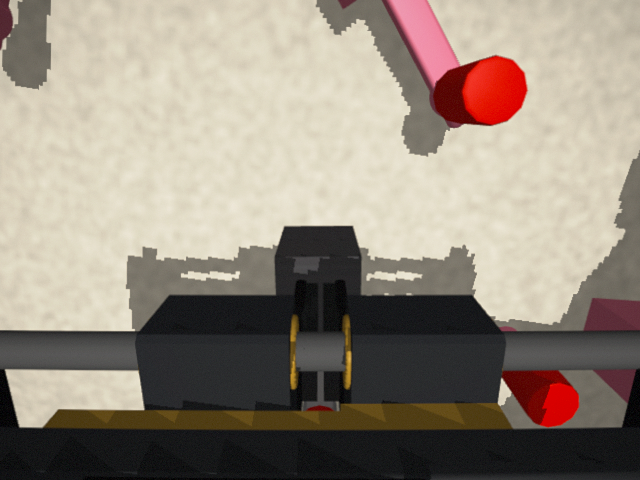

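The fingers shut to about 1 mm without holding anything. The hub is still standing below them, so the tips look higher than the stated overhang implies. I'll probe the hub top gently to find the true tip height.

Emit:
step_arm(
  moves=[
    {"jaw":1,"dx":0.001,"dy":0,"dz":0,"rx":0,"ry":0,"rz":0},
    {"jaw":1,"dx":0,"dy":0,"dz":0,"rx":0,"ry":0,"rz":0},
  ],
)

```text
time_s: 5.42
tool_pos: [0.4796, -0.3193, 0.0355]
orientation: [-0.059, 0.705, 0.059, 0.705]
ft_force: [-0.5, 0.3, 0.7]
width: 0.006
```

Emit:
step_arm(
  moves=[
    {"jaw":1,"dx":0.001,"dy":0,"dz":0,"rx":0,"ry":0,"rz":0},
    {"jaw":1,"dx":0,"dy":0,"dz":0,"rx":0,"ry":0,"rz":0},
  ],
)

```text
time_s: 5.68
tool_pos: [0.4796, -0.3193, 0.0345]
orientation: [-0.059, 0.705, 0.059, 0.705]
ft_force: [0.5, 0.9, 0.6]
width: 0.003
```

Emit:
step_arm(
  moves=[
    {"jaw":1,"dx":0.0015,"dy":0,"dz":0,"rx":0,"ry":0,"rz":0},
    {"jaw":1,"dx":0,"dy":0,"dz":0,"rx":0,"ry":0,"rz":0},
  ],
)

```text
time_s: 5.92
tool_pos: [0.4795, -0.3193, 0.033]
orientation: [-0.059, 0.705, 0.059, 0.705]
ft_force: [0.3, 0.2, 0.1]
width: 0.005
```

Emit:
step_arm(
  moves=[
    {"jaw":1,"dx":0.0015,"dy":0,"dz":0,"rx":0,"ry":0,"rz":0},
    {"jaw":1,"dx":0,"dy":0,"dz":0,"rx":0,"ry":0,"rz":0},
  ],
)

```text
time_s: 6.18
tool_pos: [0.4798, -0.3194, 0.0326]
orientation: [-0.059, 0.705, 0.059, 0.705]
ft_force: [-0.0, 1.1, 5.3]
width: 0.005
```

Run:
```python
from h import *
c=snap('wrist','w7'); print(get_state()['width']); im=c['frame'][200:420,220:420,::-1]
cv2.imwrite('pics/w7z.png',np.clip(cv2.resize(im,None,fx=2.7,fy=2.7)*2.5,0,255).astype(np.uint8))
```

```text
0.0029763716796347727
```

View pics/w7z.png

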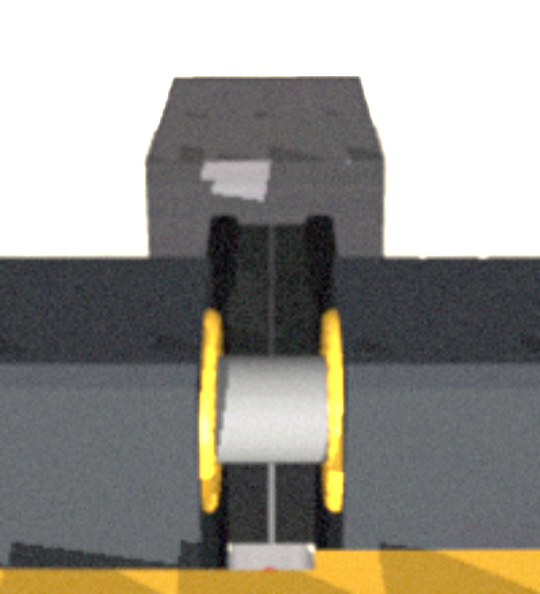

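Contact came at a reported TCP z of 0.0328 against a hub top at 0.050. The depth of the fingers and gripper body in the wrist view gives the same shift. So the real grasp point is about 36 mm behind the reported TCP along tool x, and I'll correct for that: real z = reported z + 0.036.

Emit:
step_arm(
  moves=[
    {"jaw":1,"dx":-0.012,"dy":0,"dz":0,"rx":0,"ry":0,"rz":0},
    {"jaw":-0.4,"dx":0,"dy":0,"dz":0,"rx":0,"ry":0,"rz":0},
    {"jaw":-0.4,"dx":0,"dy":0,"dz":0,"rx":0,"ry":0,"rz":0},
    {"jaw":-0.4,"dx":0,"dy":0,"dz":0,"rx":0,"ry":0,"rz":0},
    {"jaw":-0.4,"dx":0,"dy":0,"dz":0,"rx":0,"ry":0,"rz":0},
    {"jaw":-0.4,"dx":0,"dy":0,"dz":0,"rx":0,"ry":0,"rz":0},
  ],
)

```text
time_s: 6.98
tool_pos: [0.4795, -0.3193, 0.0435]
orientation: [-0.059, 0.705, 0.059, 0.705]
ft_force: [0.4, 0.1, -0.1]
width: 0.492
```

Run:
```python
from h import *
c=snap('wrist','w8'); print(get_state()['width']); delta([.4775,-.32,0.001],99.5); im=c['frame'][200:420,150:490,::-1]
cv2.imwrite('pics/w8z.png',np.clip(cv2.resize(im,None,fx=2.3,fy=2.3)*2.5,0,255).astype(np.uint8))
```

```text
0.5317409243369982
pos [ 0.4796 -0.3193  0.0435] jawyaw 99.54 down [-0.  0. -1.] shift [ 0.0425 -0.0003 -0.0021] rx 0.04244966029384045 j6 -1.1
```

View pics/w8z.png

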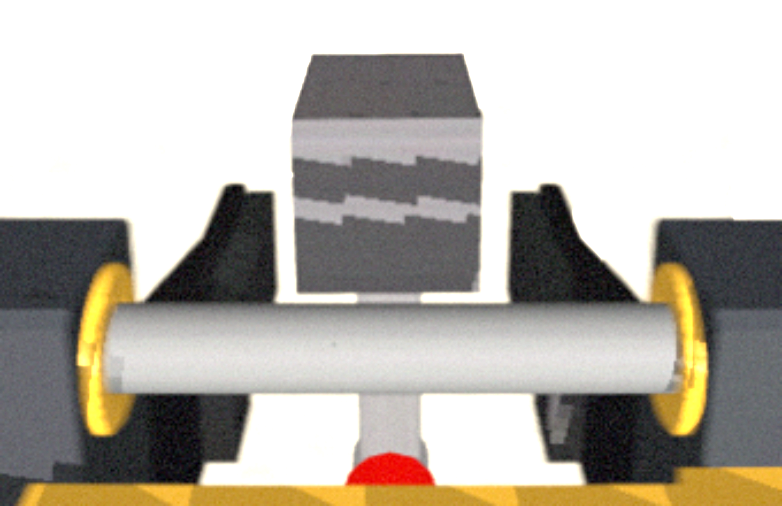

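Emit:
step_arm(
  moves=[
    {"jaw":-0.4,"dx":0.01,"dy":0,"dz":-0.001,"rx":0,"ry":0,"rz":0},
    {"jaw":-0.4,"dx":0.015,"dy":0,"dz":0,"rx":0,"ry":0,"rz":0},
    {"jaw":-0.4,"dx":0.012,"dy":0,"dz":0,"rx":0,"ry":0,"rz":0},
    {"jaw":-0.4,"dx":0.005,"dy":0,"dz":0,"rx":0,"ry":0,"rz":0},
    {"jaw":-0.4,"dx":0,"dy":0,"dz":0,"rx":0,"ry":0,"rz":0},
  ],
)

```text
time_s: 7.65
tool_pos: [0.4784, -0.3194, 0.001]
orientation: [-0.059, 0.705, 0.059, 0.704]
ft_force: [-0.1, -0.5, -1.0]
width: 0.699
```

Emit:
step_arm(
  moves=[
    {"jaw":1,"dx":0,"dy":0,"dz":0,"rx":0,"ry":0,"rz":0},
    {"jaw":1,"dx":0,"dy":0,"dz":0,"rx":0,"ry":0,"rz":0},
    {"jaw":1,"dx":0,"dy":0,"dz":0,"rx":0,"ry":0,"rz":0},
    {"jaw":1,"dx":0,"dy":0,"dz":0,"rx":0,"ry":0,"rz":0},
    {"jaw":1,"dx":0,"dy":0,"dz":0,"rx":0,"ry":0,"rz":0},
    {"jaw":1,"dx":0,"dy":0,"dz":0,"rx":0,"ry":0,"rz":0},
  ],
  newtons=40,
)

```text
time_s: 8.4
tool_pos: [0.4789, -0.3197, 0.002]
orientation: [-0.059, 0.704, 0.059, 0.705]
ft_force: [0.0, -1.2, 2.0]
width: 0.413
```

Run:
```python
from h import *
c=snap('wrist','w9'); print(get_state()['width']*87);delta([.5305,.009,.2],55.5)
```

```text
35.69693375134793
pos [ 0.4789 -0.3197  0.002 ] jawyaw 99.55 down [ 0.001 -0.    -1.   ] shift [-0.1981  0.3155  0.1055] rx 44.04749720500884 j6 -1.1
```

View pics/w9.png

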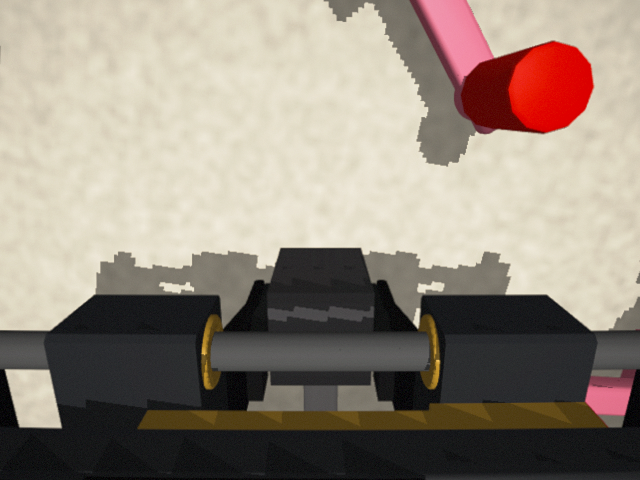

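Run:
```python
from h import *
c=load('w9'); im=c['frame'][230:420,230:410,::-1]
cv2.imwrite('pics/w9z.png',np.clip(cv2.resize(im,None,fx=3.1,fy=3.1,interpolation=cv2.INTER_CUBIC)*3,0,255).astype(np.uint8))
s=get_state();M=axes(s)
for v in (290,292,294,384,386): print(v,(M.T@(atz(c,319,v,.05)-s['tool_pos'])).round(4))
for u in (268,374): print((M.T@(atz(c,u,293,.05)-s['tool_pos'])).round(4))
```

```text
290 [-0.048   0.0001 -0.0203]
292 [-0.048   0.0001 -0.0195]
294 [-0.048   0.0001 -0.0188]
384 [-0.048   0.      0.0159]
386 [-0.048   0.      0.0167]
[-0.048  -0.0169 -0.0192]
[-0.048   0.0183 -0.0192]
```

View pics/w9z.png

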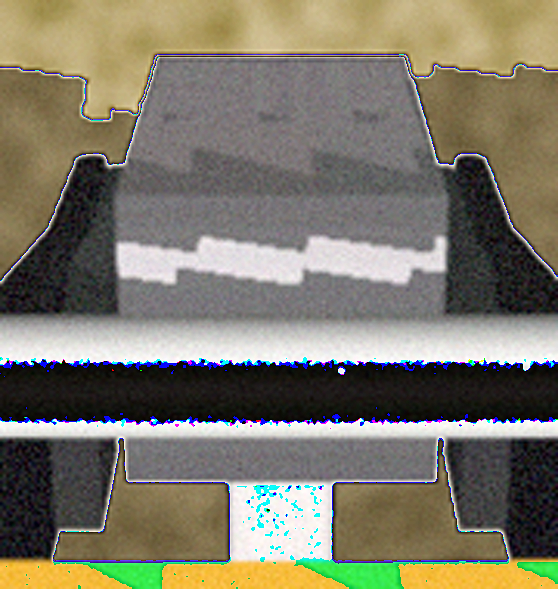

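Emit:
step_arm(
  moves=[
    {"jaw":1,"dx":-0.02,"dy":0,"dz":0,"rx":0,"ry":0,"rz":0},
    {"jaw":1,"dx":-0.04,"dy":0,"dz":0,"rx":0,"ry":0,"rz":0},
    {"jaw":1,"dx":-0.04,"dy":0,"dz":0,"rx":0,"ry":0,"rz":0},
    {"jaw":1,"dx":-0.03,"dy":0.01,"dz":0.003,"rx":0,"ry":0,"rz":0},
    {"jaw":1,"dx":0,"dy":0.03,"dz":0.01,"rx":0,"ry":0,"rz":0},
    {"jaw":1,"dx":0,"dy":0.04,"dz":0.014,"rx":0,"ry":0,"rz":0},
    {"jaw":1,"dx":0,"dy":0.04,"dz":0.014,"rx":0,"ry":0,"rz":0},
    {"jaw":1,"dx":0,"dy":0.04,"dz":0.014,"rx":0,"ry":0,"rz":0},
    {"jaw":1,"dx":0,"dy":0.04,"dz":0.014,"rx":0,"ry":0,"rz":0},
    {"jaw":1,"dx":0,"dy":0.04,"dz":0.014,"rx":0,"ry":0,"rz":0},
    {"jaw":1,"dx":0,"dy":0.04,"dz":0.014,"rx":0,"ry":0,"rz":0},
    {"jaw":1,"dx":0,"dy":0.035,"dz":0.01,"rx":0,"ry":0,"rz":0},
    {"jaw":1,"dx":0,"dy":0,"dz":0,"rx":8.8,"ry":0,"rz":0},
    {"jaw":1,"dx":0,"dy":0,"dz":0,"rx":8.8,"ry":0,"rz":0},
    {"jaw":1,"dx":0,"dy":0,"dz":0,"rx":8.8,"ry":0,"rz":0},
    {"jaw":1,"dx":0,"dy":0,"dz":0,"rx":8.8,"ry":0,"rz":0},
    {"jaw":1,"dx":0,"dy":0,"dz":0,"rx":8.8,"ry":0,"rz":0},
    {"jaw":1,"dx":0,"dy":0,"dz":0,"rx":0,"ry":0,"rz":0},
    {"jaw":1,"dx":0,"dy":0,"dz":0,"rx":0,"ry":0,"rz":0},
  ],
)

```text
time_s: 10.82
tool_pos: [0.5311, 0.0088, 0.1307]
orientation: [0.209, 0.676, -0.209, 0.675]
ft_force: [-0.2, -0.1, -5.1]
width: 0.41
```

Run:
```python
from h import *
snap('wrist','w10'); delta([.5317,.0085,.105],55.5); print(get_state()['width']*87)
for n in ['scene','side']:
    c=snap(n,n+'10'); p=proj(c,[.5317,.0085,.12])[0].astype(int); u,v=p
    im=c['frame'][v-60:v+60,u-80:u+80,::-1]; im=cv2.resize(np.clip(im*1.9,0,255).astype(np.uint8),None,fx=5,fy=5,interpolation=cv2.INTER_CUBIC)
    cv2.imwrite(f'pics/{n}10z.png',im)
```

```text
pos [0.5314 0.0089 0.131 ] jawyaw 55.63 down [-0.001 -0.    -1.   ] shift [ 0.026  -0.0001  0.0005] rx 0.1297859892809896 j6 -2.49
35.47074053102224
```

View pics/scene10z.png

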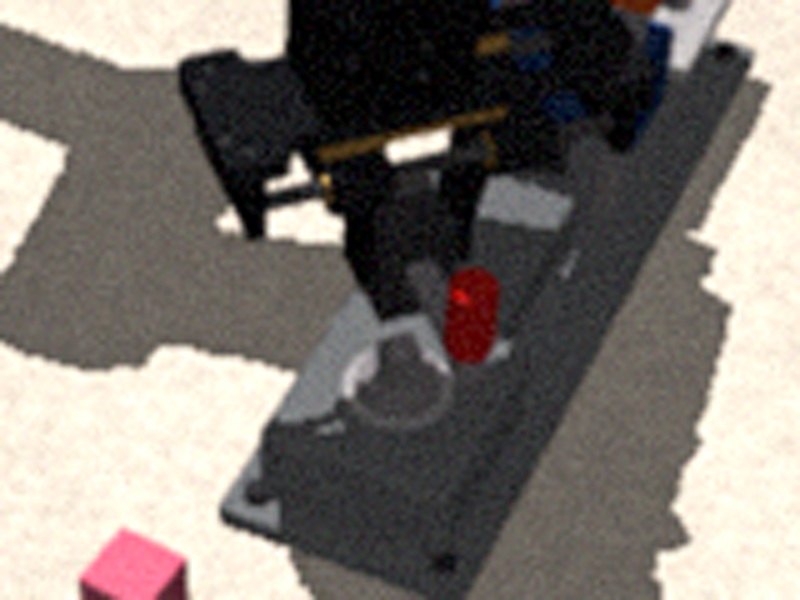

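View pics/side10z.png

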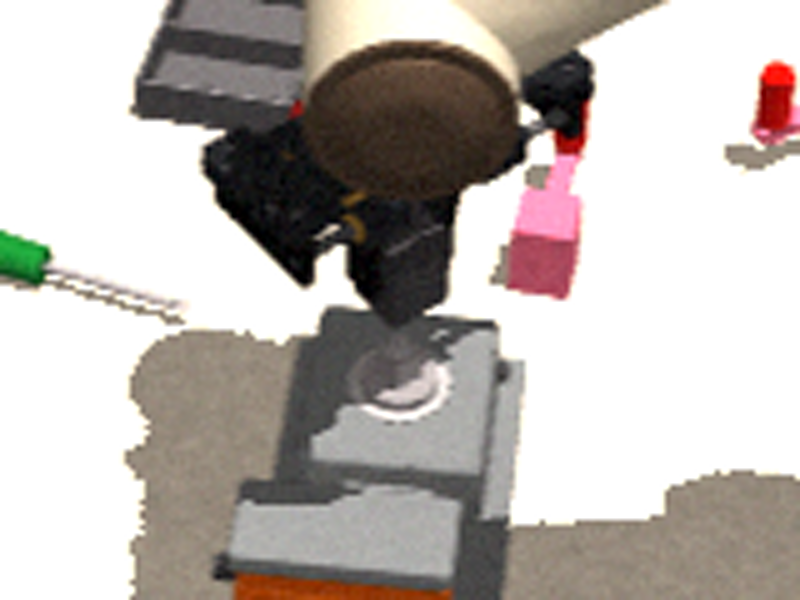

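Emit:
step_arm(
  moves=[
    {"jaw":1,"dx":0.02,"dy":0,"dz":0.0005,"rx":0,"ry":0,"rz":0},
    {"jaw":1,"dx":0.013,"dy":0,"dz":0,"rx":0,"ry":0,"rz":0},
    {"jaw":1,"dx":0.004,"dy":0,"dz":0,"rx":0,"ry":0,"rz":0},
    {"jaw":1,"dx":0,"dy":0,"dz":0,"rx":0,"ry":0,"rz":0},
  ],
)

```text
time_s: 11.48
tool_pos: [0.5325, 0.0085, 0.0946]
orientation: [0.209, 0.675, -0.209, 0.675]
ft_force: [-0.4, -0.7, -5.3]
width: 0.41
```

Emit:
step_arm(
  moves=[
    {"jaw":1,"dx":0.003,"dy":0,"dz":0,"rx":0,"ry":0,"rz":0},
    {"jaw":1,"dx":0.003,"dy":0,"dz":0,"rx":0,"ry":0,"rz":0},
    {"jaw":1,"dx":0,"dy":0,"dz":0,"rx":0,"ry":0,"rz":0},
  ],
)

```text
time_s: 11.85
tool_pos: [0.5321, 0.0086, 0.0885]
orientation: [0.209, 0.676, -0.21, 0.675]
ft_force: [0.7, -0.6, -4.9]
width: 0.407
```

Emit:
step_arm(
  moves=[
    {"jaw":1,"dx":0.002,"dy":0,"dz":0,"rx":0,"ry":0,"rz":0},
    {"jaw":1,"dx":0.002,"dy":0,"dz":0,"rx":0,"ry":0,"rz":0},
    {"jaw":1,"dx":0,"dy":0,"dz":0,"rx":0,"ry":0,"rz":0},
  ],
)

```text
time_s: 12.22
tool_pos: [0.5322, 0.0085, 0.0844]
orientation: [0.209, 0.676, -0.21, 0.675]
ft_force: [0.3, 0.4, -4.7]
width: 0.41
```

Emit:
step_arm(
  moves=[
    {"jaw":1,"dx":0.004,"dy":0,"dz":0,"rx":0,"ry":0,"rz":0},
    {"jaw":1,"dx":0.004,"dy":0,"dz":0,"rx":0,"ry":0,"rz":0},
    {"jaw":1,"dx":0,"dy":0,"dz":0,"rx":0,"ry":0,"rz":0},
  ],
)

```text
time_s: 12.6
tool_pos: [0.5319, 0.0085, 0.0761]
orientation: [0.209, 0.676, -0.21, 0.675]
ft_force: [-0.2, 0.1, -5.0]
width: 0.413
```

It is sliding on freely. Last few millimetres now.

Emit:
step_arm(
  moves=[
    {"jaw":1,"dx":0.003,"dy":0,"dz":0,"rx":0,"ry":0,"rz":0},
    {"jaw":1,"dx":0.002,"dy":0,"dz":0,"rx":0,"ry":0,"rz":0},
    {"jaw":1,"dx":0,"dy":0,"dz":0,"rx":0,"ry":0,"rz":0},
  ],
)

```text
time_s: 12.98
tool_pos: [0.5322, 0.0085, 0.0714]
orientation: [0.209, 0.676, -0.21, 0.675]
ft_force: [0.4, 0.1, -5.1]
width: 0.412
```

Emit:
step_arm(
  moves=[
    {"jaw":1,"dx":0.001,"dy":0,"dz":0,"rx":0,"ry":0,"rz":0},
    {"jaw":1,"dx":0.001,"dy":0,"dz":0,"rx":0,"ry":0,"rz":0},
    {"jaw":1,"dx":0,"dy":0,"dz":0,"rx":0,"ry":0,"rz":0},
  ],
)

```text
time_s: 13.35
tool_pos: [0.5325, 0.0086, 0.07]
orientation: [0.209, 0.675, -0.209, 0.676]
ft_force: [0.2, 0.3, -3.0]
width: 0.407
```

Emit:
step_arm(
  moves=[
    {"jaw":-0.4,"dx":0,"dy":0,"dz":0,"rx":0,"ry":0,"rz":0},
    {"jaw":-0.4,"dx":0,"dy":0,"dz":0,"rx":0,"ry":0,"rz":0},
    {"jaw":-0.4,"dx":0,"dy":0,"dz":0,"rx":0,"ry":0,"rz":0},
    {"jaw":-0.4,"dx":0,"dy":0,"dz":0,"rx":0,"ry":0,"rz":0},
    {"jaw":-0.4,"dx":-0.01,"dy":0,"dz":0,"rx":0,"ry":0,"rz":0},
    {"jaw":-0.4,"dx":-0.03,"dy":0,"dz":0,"rx":0,"ry":0,"rz":0},
    {"jaw":-0.4,"dx":-0.03,"dy":0,"dz":0,"rx":0,"ry":0,"rz":0},
    {"jaw":-0.4,"dx":-0.02,"dy":0,"dz":0,"rx":-10,"ry":0,"rz":0},
    {"jaw":-0.4,"dx":0,"dy":0,"dz":0,"rx":-10.5,"ry":0,"rz":0},
    {"jaw":-0.4,"dx":0,"dy":0,"dz":0,"rx":-10.5,"ry":0,"rz":0},
    {"jaw":-0.4,"dx":0,"dy":0,"dz":0,"rx":-10.5,"ry":0,"rz":0},
    {"jaw":-0.4,"dx":0,"dy":0,"dz":0,"rx":-10.5,"ry":0,"rz":0},
    {"jaw":-0.4,"dx":0,"dy":0,"dz":0,"rx":-10.5,"ry":0,"rz":0},
    {"jaw":-0.4,"dx":0,"dy":0,"dz":0,"rx":-10.5,"ry":0,"rz":0},
    {"jaw":-0.4,"dx":0,"dy":0,"dz":0,"rx":-10.5,"ry":0,"rz":0},
    {"jaw":-0.4,"dx":0,"dy":0,"dz":0,"rx":-10.5,"ry":0,"rz":0},
    {"jaw":-0.4,"dx":0,"dy":0,"dz":0,"rx":-10.5,"ry":0,"rz":0},
    {"jaw":-0.4,"dx":0,"dy":0,"dz":0,"rx":-10.5,"ry":0,"rz":0},
    {"jaw":-0.4,"dx":0,"dy":0,"dz":0,"rx":-10.5,"ry":0,"rz":0},
    {"jaw":-0.4,"dx":0,"dy":0,"dz":0,"rx":-10.5,"ry":0,"rz":0},
  ],
  newtons=25,
)

```text
time_s: 15.85
tool_pos: [0.5325, 0.0086, 0.1604]
orientation: [0.549, -0.445, -0.549, -0.446]
ft_force: [0.1, 0.1, -0.1]
width: 0.701
```

Run:
```python
from h import *
c=snap('wrist','w11'); delta([.593,-.033,.091],11.4); print(proj(c,[[.531,.009,.118],[.593,-.033,.142]]))
snap('scene','scene11');snap('side','side11')
```

```text
pos [0.5326 0.0086 0.1604] jawyaw -167.88 down [ 0.001  0.    -1.   ] shift [ 0.0695 -0.0502 -0.0534] rx 0.7236954366620694 j6 -0.11
[[322.07120178 257.74844458]
 [209.08626736 163.95967195]]
```

View pics/w11.png

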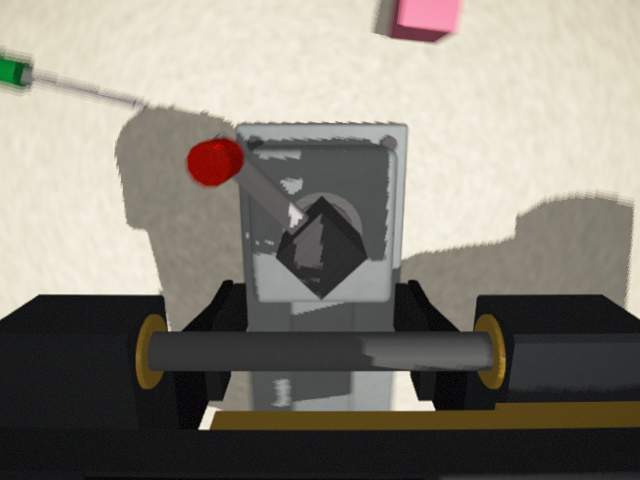

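View pics/scene11.png

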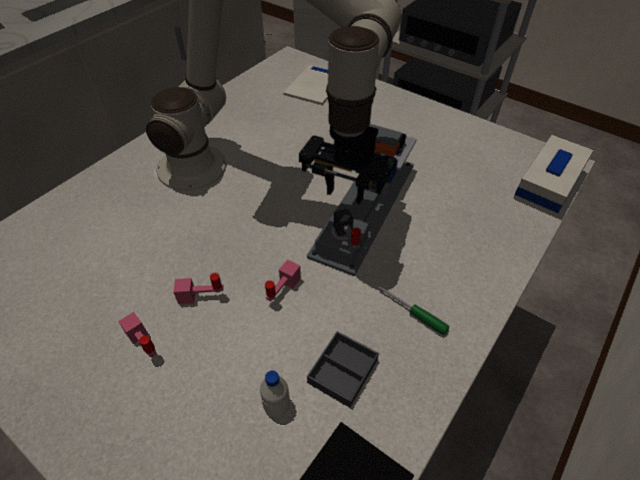

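Run:
```python
from h import *
c=load('w11'); im=c['frame'][110:310,160:400,::-1]
cv2.imwrite('pics/w11z.png',np.clip(cv2.resize(im,None,fx=3,fy=3,interpolation=cv2.INTER_CUBIC)*2,0,255).astype(np.uint8))
s=get_state();M=axes(s)
for p in [(206,166),(208,168),(204,164)]: print(atz(c,*p,.142).round(4),(M.T@(atz(c,*p,.142)-s['tool_pos'])).round(4))
```

```text
[ 0.5943 -0.0318  0.142 ] [ 0.0183 -0.0526 -0.0518]
[ 0.5932 -0.0311  0.142 ] [ 0.0183 -0.0517 -0.0509]
[ 0.5953 -0.0325  0.142 ] [ 0.0183 -0.0534 -0.0527]
```

View pics/w11z.png

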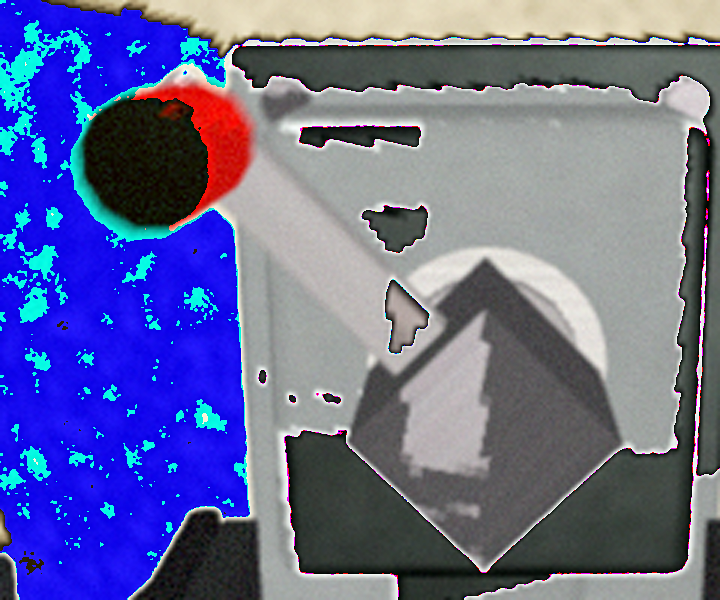

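Run:
```python
from h import *
c=load('w11'); s=get_state();M=axes(s)
k=atz(c,207.3,162.7,.142);h=atz(c,321.3,257,.118); print(k,h,np.linalg.norm((k-h)[:2]),np.degrees(np.arctan2((k-h)[1],(k-h)[0])))
print(M.T@(k-s['tool_pos']),M.T@(h-s['tool_pos']))
```

```text
[ 0.59388334 -0.03340352  0.142     ] [0.53150208 0.00866325 0.118     ] 0.0752398451761024 -33.993733450125404
[ 0.01830154 -0.05188905 -0.0533046 ] [0.04225971 0.00098711 0.0002412 ]
```

Emit:
step_arm(
  moves=[
    {"jaw":-0.2,"dx":0,"dy":-0.025,"dz":-0.026,"rx":0,"ry":0,"rz":0},
    {"jaw":-0.2,"dx":0,"dy":-0.0265,"dz":-0.027,"rx":0,"ry":0,"rz":0},
    {"jaw":-0.2,"dx":0,"dy":0,"dz":0,"rx":0,"ry":0,"rz":0},
    {"jaw":-0.2,"dx":0.03,"dy":0,"dz":0,"rx":0,"ry":0,"rz":0},
    {"jaw":-0.2,"dx":0.03,"dy":0,"dz":0,"rx":0,"ry":0,"rz":0},
    {"jaw":-0.2,"dx":0.009,"dy":0,"dz":0,"rx":0,"ry":0,"rz":0},
    {"jaw":-0.2,"dx":0,"dy":0,"dz":0,"rx":0,"ry":0,"rz":0},
    {"jaw":1,"dx":0,"dy":0,"dz":0,"rx":0,"ry":0,"rz":0},
    {"jaw":1,"dx":0,"dy":0,"dz":0,"rx":0,"ry":0,"rz":0},
    {"jaw":1,"dx":0,"dy":0,"dz":0,"rx":0,"ry":0,"rz":0},
    {"jaw":1,"dx":0,"dy":0,"dz":0,"rx":0,"ry":0,"rz":0},
    {"jaw":1,"dx":0,"dy":0,"dz":0,"rx":0,"ry":0,"rz":0},
    {"jaw":1,"dx":0,"dy":0,"dz":0,"rx":0,"ry":0,"rz":0},
  ],
  newtons=25,
)

```text
time_s: 17.62
tool_pos: [0.5937, -0.0331, 0.0909]
orientation: [0.548, -0.447, -0.548, -0.447]
ft_force: [-0.3, -0.3, 0.1]
width: 0.246
```

Run:
```python
from h import *
c=snap('wrist','w12'); s=get_state(); print(s['width']*87,s['ft_force'],s['joints'].round(2))
t=s['tool_pos'];M=axes(s); C=np.array([.5315,.0087]); d=t[:2]-C; print(t,np.linalg.norm(d),np.degrees(np.arctan2(d[1],d[0])), np.degrees(np.arctan2(M[1,1],M[0,1])))
c=snap('scene','scene12'); im=c['frame'][90:290,280:440,::-1]; cv2.imwrite('pics/s12z.png',cv2.resize(np.clip(im.astype(float)*2,0,255).astype(np.uint8),None,fx=3,fy=3,interpolation=cv2.INTER_CUBIC))
```

```text
21.492279277567846 [-0.56246306 -0.31746038  1.2247484 ] [ 0.22  0.44 -0.22  0.   -0.91 -0.02]
[ 0.59370615 -0.03307563  0.09089183] 0.07493202400719602 -33.8840234773984 -168.45081382669127
```

View pics/w12.png

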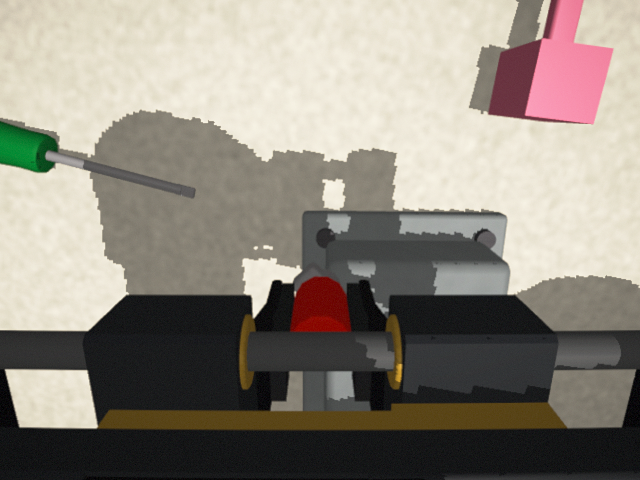

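View pics/s12z.png

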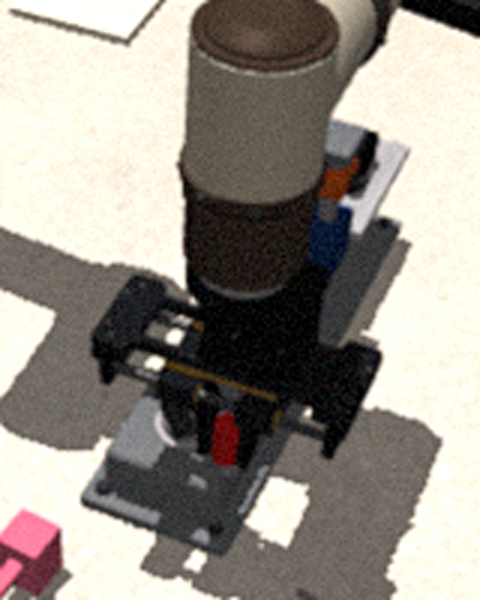

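```bash
cat >> h.py <<'E'
def plan(step,n,phi0=None,C=(.5315,.0087),r=.075):
    s=get_state();M=axes(s);t=s['tool_pos'];d=t[:2]-np.array(C)
    ph=np.degrees(np.arctan2(d[1],d[0])) if phi0 is None else phi0
    print('phi',ph,'r',np.linalg.norm(d),'z',t[2],'jaw',np.degrees(np.arctan2(M[1,1],M[0,1])),'F',s['ft_force'].round(1),'t',s['time_s'])
    acc=np.zeros(2);
    for i in range(1,n+1):
        a=np.radians(ph-step*i); p=np.array([*(np.array(C)+r*np.array([np.cos(a),np.sin(a)])),t[2]])
        q=(M.T@(p-t))[1:]; dd=np.round((q-acc)*2000)/2000; acc+=dd; print(i,round(ph-step*i,1),dd.tolist())
E
python3 -c "
from h import *
plan(18,20)"
```

```text
phi -33.881457703900324 r 0.07492952990007919 z 0.09087056644676161 jaw -168.45211133445173 F [ 0.4 -0.3  1.3] t 17.725
1 -51.9 [0.019, -0.0135]
2 -69.9 [0.0225, -0.0075]
3 -87.9 [0.0235, 0.0005]
4 -105.9 [0.022, 0.0075]
5 -123.9 [0.019, 0.0135]
6 -141.9 [0.0135, 0.0195]
7 -159.9 [0.007, 0.022]
8 -177.9 [0.0, 0.0235]
9 -195.9 [-0.0075, 0.0225]
10 -213.9 [-0.014, 0.019]
11 -231.9 [-0.019, 0.0135]
12 -249.9 [-0.022, 0.007]
13 -267.9 [-0.0235, -0.0]
14 -285.9 [-0.0225, -0.0075]
15 -303.9 [-0.019, -0.014]
16 -321.9 [-0.0135, -0.019]
17 -339.9 [-0.007, -0.0225]
18 -357.9 [0.0, -0.0235]
19 -375.9 [0.0075, -0.022]
20 -393.9 [0.014, -0.019]
```

Emit:
step_arm(
  moves=[
    {"jaw":1,"dx":0,"dy":0.009,"dz":-0.0075,"rx":0,"ry":0,"rz":0},
    {"jaw":1,"dx":0,"dy":0.01,"dz":-0.006,"rx":0,"ry":0,"rz":0},
    {"jaw":1,"dx":0,"dy":0.0225,"dz":-0.0075,"rx":0,"ry":0,"rz":0},
    {"jaw":1,"dx":0,"dy":0.0235,"dz":0.0005,"rx":0,"ry":0,"rz":0},
  ],
)

```text
time_s: 18.23
tool_pos: [0.5358, -0.0651, 0.0908]
orientation: [0.549, -0.445, -0.546, -0.45]
ft_force: [4.2, 10.5, -4.8]
width: 0.244
```

Emit:
step_arm(
  moves=[
    {"jaw":1,"dx":0,"dy":0.022,"dz":0.0075,"rx":0,"ry":0,"rz":0},
    {"jaw":1,"dx":0,"dy":0.019,"dz":0.0135,"rx":0,"ry":0,"rz":0},
  ],
)

```text
time_s: 18.48
tool_pos: [0.4921, -0.0537, 0.0915]
orientation: [0.55, -0.445, -0.546, -0.449]
ft_force: [8.1, 3.5, -6.6]
width: 0.249
```

Run:
```python
from h import *
s=get_state();d=s['tool_pos'][:2]-[.5315,.0087];print(np.linalg.norm(d),np.degrees(np.arctan2(d[1],d[0])),s['ft_force'],s['joints'].round(2),s['width']*87)
c=snap('scene','scene13'); im=c['frame'][90:290,280:440,::-1]; cv2.imwrite('pics/s13z.png',cv2.resize(np.clip(im.astype(float)*2,0,255).astype(np.uint8),None,fx=3,fy=3,interpolation=cv2.INTER_CUBIC))
```

```text
0.07382274730522591 -122.26147875083585 [ 8.09829407  3.53310587 -6.56723636] [ 0.22  0.28 -0.47  0.   -0.81 -0.02] 21.627264246831484
```

View pics/s13z.png

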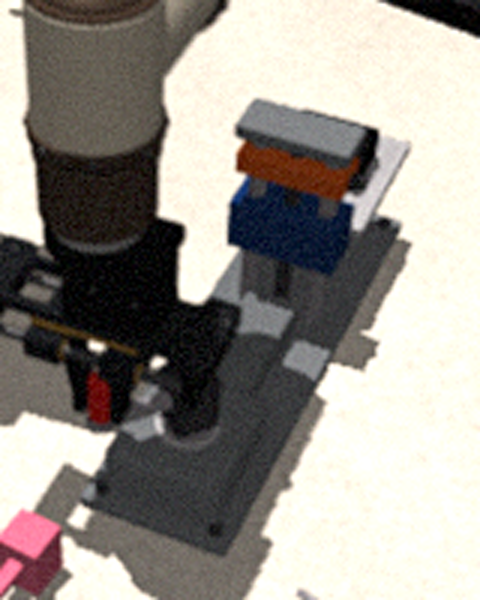

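Run:
```python
from h import *
c=load('scene13'); b=(350,115,410,185); im=c['frame'][b[1]:b[3],b[0]:b[2],::-1]; im=cv2.resize(np.clip(im.astype(float)*2.2,0,255).astype(np.uint8),None,fx=8,fy=8,interpolation=cv2.INTER_CUBIC)
cv2.imwrite('pics/s13c.png',im)
a=np.radians(11.4);X=np.array([np.cos(a),np.sin(a),0]);Y=np.array([-np.sin(a),np.cos(a),0]);O=np.array([.5315,.0087,0])
for d in (20,30,40):
  for x in (-50,50):
    for z in (160,150,140,130,125):
        q=proj(c,O+X*x/1e3+Y*(215-d)/1e3+[0,0,z/1e3])[0]; print(d,x,z,((q-[b[0],b[1]]+.5)*8).round(0))
```

```text
20 -50 160 [ 56. 263.]
20 -50 150 [ 54. 288.]
20 -50 140 [ 52. 313.]
20 -50 130 [ 50. 338.]
20 -50 125 [ 49. 350.]
20 50 160 [355. 350.]
20 50 150 [351. 375.]
20 50 140 [347. 400.]
20 50 130 [343. 425.]
20 50 125 [341. 437.]
30 -50 160 [ 44. 281.]
30 -50 150 [ 42. 306.]
30 -50 140 [ 40. 331.]
30 -50 130 [ 38. 356.]
30 -50 125 [ 37. 368.]
30 50 160 [344. 368.]
30 50 150 [340. 394.]
30 50 140 [336. 419.]
30 50 130 [332. 444.]
30 50 125 [331. 456.]
40 -50 160 [ 31. 299.]
40 -50 150 [ 30. 324.]
40 -50 140 [ 28. 349.]
40 -50 130 [ 26. 374.]
40 -50 125 [ 25. 386.]
40 50 160 [333. 387.]
40 50 150 [329. 413.]
40 50 140 [325. 438.]
40 50 130 [322. 463.]
40 50 125 [320. 475.]
```

View pics/s13c.png

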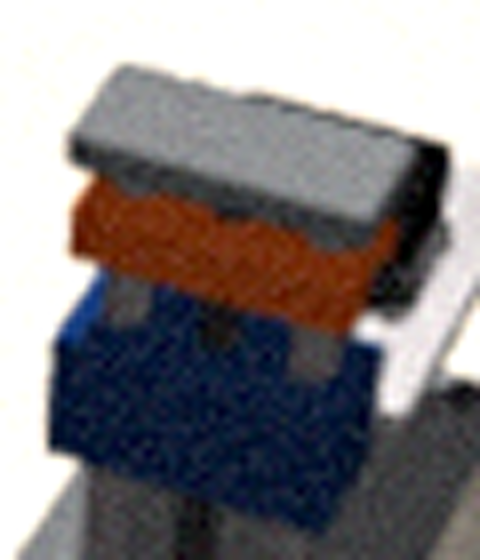

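Emit:
step_arm(
  moves=[
    {"jaw":1,"dx":0.001,"dy":0.0135,"dz":0.0195,"rx":0,"ry":0,"rz":0},
    {"jaw":1,"dx":0,"dy":0.007,"dz":0.022,"rx":0,"ry":0,"rz":0},
    {"jaw":1,"dx":0,"dy":0,"dz":0.0235,"rx":0,"ry":0,"rz":0},
    {"jaw":1,"dx":0,"dy":-0.0075,"dz":0.0225,"rx":0,"ry":0,"rz":0},
  ],
)

```text
time_s: 19.02
tool_pos: [0.4573, 0.0274, 0.0902]
orientation: [0.548, -0.449, -0.548, -0.446]
ft_force: [1.6, -6.8, 3.1]
width: 0.247
```

Emit:
step_arm(
  moves=[
    {"jaw":1,"dx":0,"dy":-0.014,"dz":0.019,"rx":0,"ry":0,"rz":0},
    {"jaw":1,"dx":0,"dy":-0.019,"dz":0.0135,"rx":0,"ry":0,"rz":0},
    {"jaw":1,"dx":0,"dy":-0.022,"dz":0.007,"rx":0,"ry":0,"rz":0},
    {"jaw":1,"dx":0,"dy":-0.0235,"dz":0,"rx":0,"ry":0,"rz":0},
  ],
)

```text
time_s: 19.52
tool_pos: [0.5264, 0.0853, 0.0906]
orientation: [-0.547, 0.447, 0.549, 0.447]
ft_force: [-5.6, 5.3, 6.1]
width: 0.248
```

Emit:
step_arm(
  moves=[
    {"jaw":1,"dx":0,"dy":-0.0225,"dz":-0.0075,"rx":0,"ry":0,"rz":0},
    {"jaw":1,"dx":0,"dy":-0.019,"dz":-0.014,"rx":0,"ry":0,"rz":0},
    {"jaw":1,"dx":0,"dy":-0.0135,"dz":-0.019,"rx":0,"ry":0,"rz":0},
    {"jaw":1,"dx":0,"dy":-0.007,"dz":-0.0225,"rx":0,"ry":0,"rz":0},
  ],
)

```text
time_s: 20.02
tool_pos: [0.6022, 0.0352, 0.0905]
orientation: [-0.548, 0.446, 0.548, 0.448]
ft_force: [-1.9, 6.0, 4.2]
width: 0.245
```

Run:
```python
from h import *
s=get_state();d=s['tool_pos'][:2]-[.5315,.0087];ph=np.arctan2(d[1],d[0]);F=s['ft_force'];print(np.linalg.norm(d),np.degrees(ph),'tang',F[:2]@[np.sin(ph),-np.cos(ph)],'rad',F[:2]@d/np.linalg.norm(d),F[2],s['tool_pos'],s['width']*87)
M=axes(s);print(M.round(3))
c=snap('scene','scene14'); im=c['frame'][90:290,280:440,::-1]; cv2.imwrite('pics/s14z.png',cv2.resize(np.clip(im.astype(float)*2,0,255).astype(np.uint8),None,fx=3,fy=3,interpolation=cv2.INTER_CUBIC))
snap('wrist','w14')
```

```text
0.07550167387234372 20.51977949251968 tang -6.299826824459987 rad 0.34038808011752986 4.183870175131387 [0.60221119 0.03516566 0.09050834] 21.316781781264904
[[ 0.001 -0.98  -0.201]
 [ 0.002 -0.201  0.98 ]
 [-1.    -0.002  0.001]]
```

View pics/w14.png

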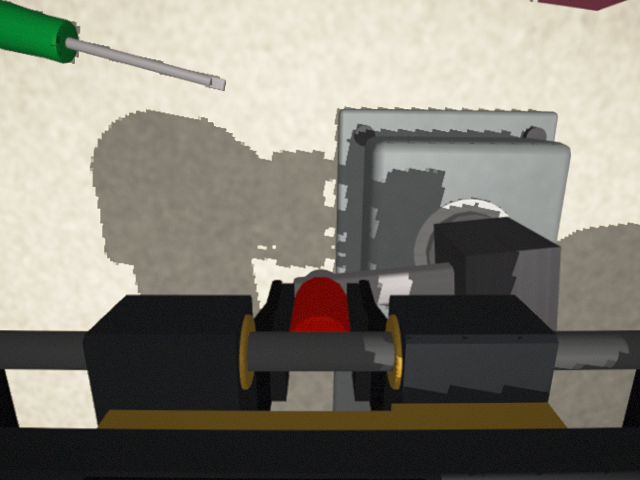

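View pics/s14z.png

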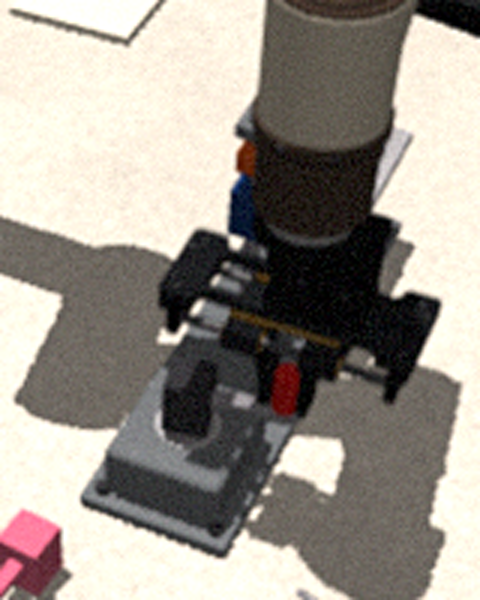

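Emit:
step_arm(
  moves=[
    {"jaw":1,"dx":0,"dy":0,"dz":-0.0235,"rx":0,"ry":0,"rz":0},
    {"jaw":1,"dx":0,"dy":0.0075,"dz":-0.022,"rx":0,"ry":0,"rz":0},
    {"jaw":1,"dx":0,"dy":0.014,"dz":-0.019,"rx":0,"ry":0,"rz":0},
    {"jaw":1,"dx":0,"dy":0.019,"dz":-0.0135,"rx":0,"ry":0,"rz":0},
    {"jaw":1,"dx":0,"dy":0.0225,"dz":-0.0075,"rx":0,"ry":0,"rz":0},
    {"jaw":1,"dx":0,"dy":0.0235,"dz":0.0005,"rx":0,"ry":0,"rz":0},
    {"jaw":1,"dx":0,"dy":0.022,"dz":0.0075,"rx":0,"ry":0,"rz":0},
    {"jaw":1,"dx":0,"dy":0.019,"dz":0.0135,"rx":0,"ry":0,"rz":0},
  ],
)

```text
time_s: 21.12
tool_pos: [0.4918, -0.0538, 0.0909]
orientation: [0.55, -0.445, -0.546, -0.449]
ft_force: [7.9, 2.1, -2.7]
width: 0.246
```

```bash
cat >> h.py <<'E'
def st():
    s=get_state();d=s['tool_pos'][:2]-[.5315,.0087];ph=np.arctan2(d[1],d[0]);F=s['ft_force'];print('t',s['time_s'],'r',np.linalg.norm(d).round(4),'phi',np.degrees(ph).round(1),'tang',(F[:2]@[np.sin(ph),-np.cos(ph)]).round(2),'rad',(F[:2]@d/np.linalg.norm(d)).round(2),'fz',F[2].round(1),s['tool_pos'].round(4),s['width']*87)
E
python3 - <<'E'
from h import *
st()
c=snap('scene','scene15'); b=(350,115,410,185); im=c['frame'][b[1]:b[3],b[0]:b[2],::-1]; im=cv2.resize(np.clip(im.astype(float)*2.2,0,255).astype(np.uint8),None,fx=8,fy=8,interpolation=cv2.INTER_CUBIC)
cv2.imwrite('pics/s15c.png',im)
E
```

```text
t 21.125 r 0.074 phi -122.4 tang -5.52 rad -5.99 fz -2.7 [ 0.4918 -0.0538  0.0909] 21.361402938259545
```

View pics/s15c.png

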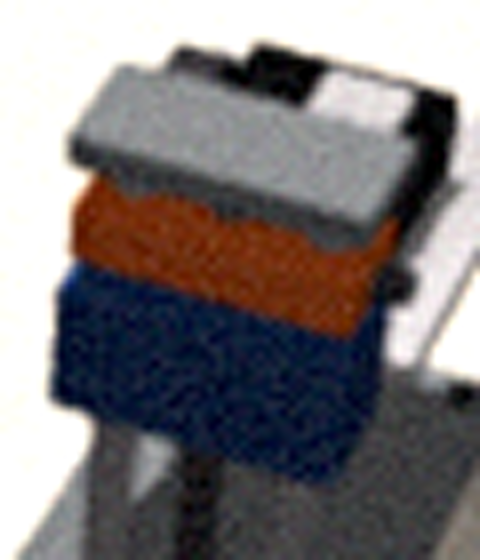

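Emit:
step_arm(
  moves=[
    {"jaw":1,"dx":0,"dy":0.0135,"dz":0.0195,"rx":0,"ry":0,"rz":0},
    {"jaw":1,"dx":0,"dy":0.007,"dz":0.022,"rx":0,"ry":0,"rz":0},
    {"jaw":1,"dx":0,"dy":0,"dz":0.0235,"rx":0,"ry":0,"rz":0},
    {"jaw":1,"dx":0,"dy":-0.0075,"dz":0.0225,"rx":0,"ry":0,"rz":0},
    {"jaw":1,"dx":0,"dy":-0.014,"dz":0.019,"rx":0,"ry":0,"rz":0},
  ],
)

```text
time_s: 21.8
tool_pos: [0.4654, 0.0488, 0.0897]
orientation: [-0.547, 0.45, 0.548, 0.445]
ft_force: [-2.1, -6.5, 4.8]
width: 0.25
```

Run:
```python
from h import *
st()
c=snap('scene','scene16'); b=(350,115,410,185); im=c['frame'][b[1]:b[3],b[0]:b[2],::-1]; im=cv2.resize(np.clip(im.astype(float)*2.2,0,255).astype(np.uint8),None,fx=8,fy=8,interpolation=cv2.INTER_CUBIC)
cv2.imwrite('pics/s16c.png',im)
plan(6,20)
```

```text
t 21.8 r 0.0773 phi 148.7 tang -6.65 rad -1.54 fz 4.8 [0.4654 0.0488 0.0897] 21.73563052932917
phi 146.43314946849216 r 0.07674776971842555 z 0.08993899603329236 jaw -168.3546770809174 F [-6.2  2.7  9. ] t 21.85
1 140.4 [-0.007, 0.004]
2 134.4 [-0.0065, 0.0045]
3 128.4 [-0.007, 0.004]
4 122.4 [-0.007, 0.003]
5 116.4 [-0.0075, 0.0025]
6 110.4 [-0.0075, 0.0015]
7 104.4 [-0.008, 0.001]
8 98.4 [-0.008, -0.0]
9 92.4 [-0.0075, -0.001]
10 86.4 [-0.0075, -0.0015]
11 80.4 [-0.0075, -0.0025]
12 74.4 [-0.0075, -0.0035]
13 68.4 [-0.0065, -0.0035]
14 62.4 [-0.0065, -0.005]
15 56.4 [-0.006, -0.005]
16 50.4 [-0.005, -0.006]
17 44.4 [-0.0045, -0.0065]
18 38.4 [-0.004, -0.0065]
19 32.4 [-0.003, -0.0075]
20 26.4 [-0.0025, -0.0075]
```

View pics/s16c.png

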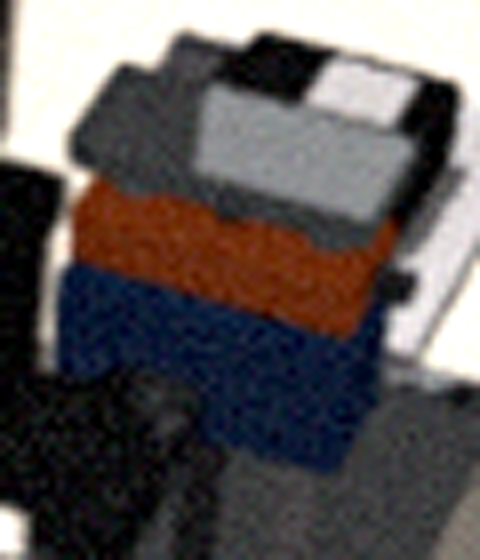

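Emit:
step_arm(
  moves=[
    {"jaw":1,"dx":0,"dy":-0.007,"dz":0.004,"rx":0,"ry":0,"rz":0},
    {"jaw":1,"dx":0,"dy":-0.0065,"dz":0.0045,"rx":0,"ry":0,"rz":0},
    {"jaw":1,"dx":0,"dy":-0.007,"dz":0.004,"rx":0,"ry":0,"rz":0},
    {"jaw":1,"dx":0,"dy":-0.007,"dz":0.003,"rx":0,"ry":0,"rz":0},
    {"jaw":1,"dx":0,"dy":-0.0075,"dz":0.0025,"rx":0,"ry":0,"rz":0},
  ],
)

```text
time_s: 22.48
tool_pos: [0.4952, 0.0763, 0.0901]
orientation: [-0.545, 0.449, 0.55, 0.446]
ft_force: [-12.5, 11.7, 12.6]
width: 0.248
```

```bash
python3 -c "
from h import *
st()"
```

```text
t 22.475 r 0.0767 phi 118.2 tang -5.46 rad 16.17 fz 12.6 [0.4952 0.0763 0.0901] 21.577533876583892
```

Emit:
step_arm(
  moves=[
    {"jaw":1,"dx":0,"dy":-0.0075,"dz":0.0015,"rx":0,"ry":0,"rz":0},
  ],
)

```text
time_s: 22.6
tool_pos: [0.5033, 0.0799, 0.0903]
orientation: [-0.546, 0.448, 0.549, 0.447]
ft_force: [-10.6, 11.1, 11.5]
width: 0.243
```

```bash
python3 -c "
from h import *
st()"
```

```text
t 22.6 r 0.0766 phi 111.6 tang -5.73 rad 14.26 fz 11.5 [0.5033 0.0799 0.0903] 21.138151156671576
```

Emit:
step_arm(
  moves=[
    {"jaw":1,"dx":-0.001,"dy":-0.008,"dz":0.002,"rx":0,"ry":0,"rz":0},
    {"jaw":1,"dx":0,"dy":-0.004,"dz":0,"rx":0,"ry":0,"rz":0},
  ],
)

```text
time_s: 22.85
tool_pos: [0.5152, 0.0836, 0.0906]
orientation: [-0.546, 0.448, 0.549, 0.446]
ft_force: [-8.0, 8.4, 7.2]
width: 0.244
```

```bash
python3 -c "
from h import *
st()"
```

```text
t 22.85 r 0.0766 phi 102.3 tang -6.05 rad 9.87 fz 7.2 [0.5152 0.0836 0.0906] 21.209430923758777
```

Emit:
step_arm(
  moves=[
    {"jaw":1,"dx":0,"dy":-0.004,"dz":0,"rx":0,"ry":0,"rz":0},
  ],
)

```text
time_s: 22.98
tool_pos: [0.5191, 0.0843, 0.0906]
orientation: [-0.546, 0.448, 0.549, 0.446]
ft_force: [-6.5, 7.6, 6.7]
width: 0.245
```

Run:
```python
from h import *
st()
c=snap('scene','scene17'); b=(350,115,410,185); im=c['frame'][b[1]:b[3],b[0]:b[2],::-1]; im=cv2.resize(np.clip(im.astype(float)*2.2,0,255).astype(np.uint8),None,fx=8,fy=8,interpolation=cv2.INTER_CUBIC)
cv2.imwrite('pics/s17c.png',im)
c=snap('side','side17'); b=(270,290,360,380); im=c['frame'][b[1]:b[3],b[0]:b[2],::-1]; im=cv2.resize(np.clip(im.astype(float)*1.5,0,255).astype(np.uint8),None,fx=6,fy=6,interpolation=cv2.INTER_CUBIC)
cv2.imwrite('pics/d17c.png',im)
```

```text
t 22.975 r 0.0766 phi 99.3 tang -5.22 rad 8.53 fz 6.7 [0.5191 0.0843 0.0906] 21.33997131393522
```

View pics/s17c.png

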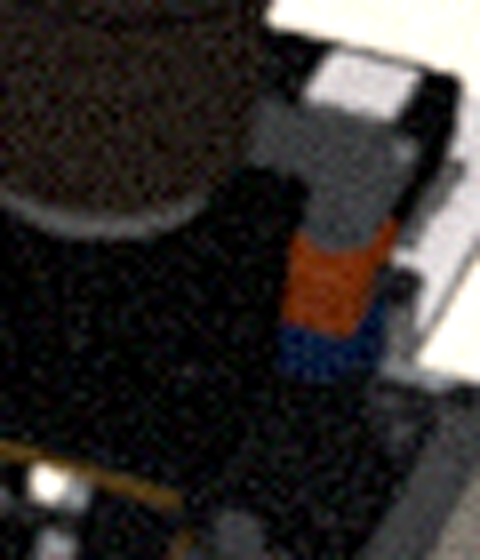

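View pics/d17c.png

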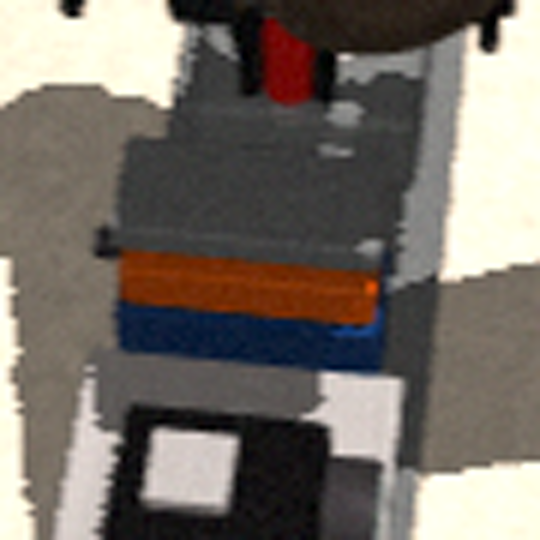

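```bash
python3 -c "
from h import *
plan(4,20,C=(.5315,.0102))"
```

```text
phi 99.05885386795521 r 0.07513724089141063 z 0.0906313590133806 jaw -168.4671993507042 F [-5.9  7.7  6.5] t 23.075
1 95.1 [-0.005, -0.0005]
2 91.1 [-0.0055, -0.001]
3 87.1 [-0.005, -0.001]
4 83.1 [-0.005, -0.0015]
5 79.1 [-0.005, -0.002]
6 75.1 [-0.0045, -0.002]
7 71.1 [-0.005, -0.0025]
8 67.1 [-0.004, -0.0025]
9 63.1 [-0.0045, -0.0035]
10 59.1 [-0.004, -0.003]
11 55.1 [-0.0035, -0.004]
12 51.1 [-0.0035, -0.004]
13 47.1 [-0.0035, -0.004]
14 43.1 [-0.0025, -0.0045]
15 39.1 [-0.003, -0.0045]
16 35.1 [-0.002, -0.0045]
17 31.1 [-0.002, -0.005]
18 27.1 [-0.0015, -0.005]
19 23.1 [-0.001, -0.005]
20 19.1 [-0.001, -0.005]
```

Emit:
step_arm(
  moves=[
    {"jaw":1,"dx":0,"dy":-0.005,"dz":-0.0005,"rx":0,"ry":0,"rz":0},
  ],
)

```text
time_s: 23.2
tool_pos: [0.5241, 0.0849, 0.0907]
orientation: [-0.546, 0.448, 0.549, 0.447]
ft_force: [-7.0, 6.8, 5.3]
width: 0.248
```

Emit:
step_arm(
  moves=[
    {"jaw":1,"dx":0,"dy":-0.0055,"dz":-0.001,"rx":0,"ry":0,"rz":0},
  ],
)

```text
time_s: 23.32
tool_pos: [0.5302, 0.0852, 0.0907]
orientation: [-0.547, 0.448, 0.549, 0.447]
ft_force: [-5.8, 6.5, 5.3]
width: 0.241
```

Emit:
step_arm(
  moves=[
    {"jaw":1,"dx":0,"dy":-0.005,"dz":-0.001,"rx":0,"ry":0,"rz":0},
  ],
)

```text
time_s: 23.45
tool_pos: [0.5355, 0.0851, 0.0907]
orientation: [-0.547, 0.448, 0.549, 0.447]
ft_force: [-5.1, 7.3, 6.3]
width: 0.247
```

Emit:
step_arm(
  moves=[
    {"jaw":1,"dx":0,"dy":-0.005,"dz":-0.0015,"rx":0,"ry":0,"rz":0},
  ],
)

```text
time_s: 23.58
tool_pos: [0.5408, 0.0847, 0.0907]
orientation: [-0.547, 0.448, 0.549, 0.447]
ft_force: [-5.0, 6.8, 4.9]
width: 0.242
```

Emit:
step_arm(
  moves=[
    {"jaw":1,"dx":0,"dy":-0.005,"dz":-0.002,"rx":0,"ry":0,"rz":0},
  ],
)

```text
time_s: 23.7
tool_pos: [0.546, 0.0838, 0.0907]
orientation: [-0.547, 0.448, 0.549, 0.447]
ft_force: [-6.2, 7.9, 6.2]
width: 0.243
```

Emit:
step_arm(
  moves=[
    {"jaw":1,"dx":0,"dy":-0.0045,"dz":-0.002,"rx":0,"ry":0,"rz":0},
  ],
)

```text
time_s: 23.82
tool_pos: [0.5499, 0.0829, 0.0906]
orientation: [-0.546, 0.448, 0.549, 0.447]
ft_force: [-8.0, 9.3, 6.6]
width: 0.247
```

Run:
```python
from h import *
st()
c=snap('side','side18'); b=(270,290,360,380); im=c['frame'][b[1]:b[3],b[0]:b[2],::-1]; im=cv2.resize(np.clip(im.astype(float)*1.5,0,255).astype(np.uint8),None,fx=6,fy=6,interpolation=cv2.INTER_CUBIC)
cv2.imwrite('pics/d18c.png',im)
```

```text
t 23.825 r 0.0764 phi 76.0 tang -10.03 rad 7.08 fz 6.6 [0.5499 0.0829 0.0906] 21.454722262295235
```

View pics/d18c.png

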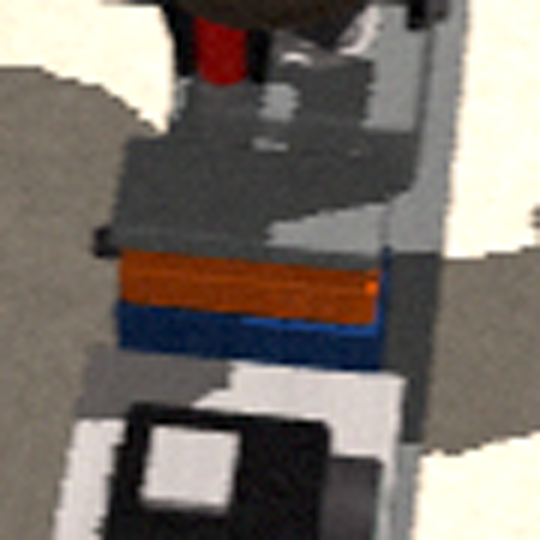

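Emit:
step_arm(
  moves=[
    {"jaw":1,"dx":0,"dy":-0.002,"dz":-0.001,"rx":0,"ry":0,"rz":0},
    {"jaw":1,"dx":0,"dy":0,"dz":0,"rx":0,"ry":0,"rz":0},
  ],
)

```text
time_s: 24.12
tool_pos: [0.5515, 0.0825, 0.0905]
orientation: [-0.546, 0.448, 0.55, 0.446]
ft_force: [-8.2, 9.5, 8.3]
width: 0.249
```

```bash
python3 -c "
from h import *
st()"
```

```text
t 24.125 r 0.0764 phi 74.9 tang -10.43 rad 7.05 fz 8.3 [0.5515 0.0825 0.0905] 21.67093023426826
```

Emit:
step_arm(
  moves=[
    {"jaw":1,"dx":0,"dy":-0.002,"dz":-0.001,"rx":0,"ry":0,"rz":0},
    {"jaw":1,"dx":0,"dy":0,"dz":0,"rx":0,"ry":0,"rz":0},
  ],
)

```text
time_s: 24.38
tool_pos: [0.5532, 0.082, 0.0905]
orientation: [-0.546, 0.448, 0.55, 0.446]
ft_force: [-9.3, 9.7, 8.1]
width: 0.249
```

```bash
python3 -c "
from h import *
st()"
```

```text
t 24.375 r 0.0764 phi 73.5 tang -11.71 rad 6.68 fz 8.1 [0.5532 0.082  0.0905] 21.686552827719357
```

The tangential force held at about 5.5 N during winding. Past φ≈80° it climbed steadily, 7.6 → 10.0 → 10.4 → 11.7 N, which is the stop. I'll ease off the twist, then let go.

Emit:
step_arm(
  moves=[
    {"jaw":1,"dx":0,"dy":0.003,"dz":0.0015,"rx":0,"ry":0,"rz":0},
    {"jaw":1,"dx":0,"dy":0.003,"dz":0.001,"rx":0,"ry":0,"rz":0},
    {"jaw":1,"dx":0,"dy":0,"dz":0,"rx":0,"ry":0,"rz":0},
  ],
)

```text
time_s: 24.75
tool_pos: [0.548, 0.0832, 0.0908]
orientation: [-0.546, 0.448, 0.549, 0.447]
ft_force: [-6.3, 8.5, 5.8]
width: 0.246
```

```bash
python3 -c "
from h import *
st()"
```

```text
t 24.75 r 0.0763 phi 77.5 tang -8.03 rad 6.97 fz 5.8 [0.548  0.0832 0.0908] 21.439924536474546
```

Emit:
step_arm(
  moves=[
    {"jaw":1,"dx":0,"dy":0.004,"dz":0.001,"rx":0,"ry":0,"rz":0},
    {"jaw":1,"dx":0,"dy":0.004,"dz":0.001,"rx":0,"ry":0,"rz":0},
    {"jaw":1,"dx":0,"dy":0,"dz":0,"rx":0,"ry":0,"rz":0},
  ],
)

```text
time_s: 25.12
tool_pos: [0.5419, 0.0841, 0.0913]
orientation: [-0.548, 0.446, 0.548, 0.448]
ft_force: [-2.4, 8.7, 3.9]
width: 0.248
```

```bash
python3 -c "
from h import *
st()"
```

```text
t 25.125 r 0.0761 phi 82.1 tang -3.59 rad 8.29 fz 3.9 [0.5419 0.0841 0.0913] 21.613320232276674
```

Emit:
step_arm(
  moves=[
    {"jaw":-0.2,"dx":0,"dy":0,"dz":0,"rx":0,"ry":0,"rz":0},
    {"jaw":-0.2,"dx":0,"dy":0,"dz":0,"rx":0,"ry":0,"rz":0},
    {"jaw":-0.2,"dx":0,"dy":0,"dz":0,"rx":0,"ry":0,"rz":0},
    {"jaw":-0.2,"dx":0,"dy":0,"dz":0,"rx":0,"ry":0,"rz":0},
    {"jaw":-0.2,"dx":-0.01,"dy":0,"dz":0,"rx":0,"ry":0,"rz":0},
    {"jaw":-0.2,"dx":-0.03,"dy":0,"dz":0,"rx":0,"ry":0,"rz":0},
    {"jaw":-0.2,"dx":-0.03,"dy":0,"dz":0,"rx":0,"ry":0,"rz":0},
    {"jaw":-0.2,"dx":-0.03,"dy":0,"dz":0,"rx":0,"ry":0,"rz":0},
    {"jaw":-0.2,"dx":-0.01,"dy":0,"dz":-0.04,"rx":0,"ry":0,"rz":0},
    {"jaw":-0.2,"dx":0,"dy":0,"dz":-0.05,"rx":0,"ry":0,"rz":0},
    {"jaw":-0.2,"dx":0,"dy":0,"dz":-0.02,"rx":0,"ry":0,"rz":0},
    {"jaw":-0.2,"dx":0,"dy":0,"dz":0,"rx":0,"ry":0,"rz":0},
    {"jaw":-0.2,"dx":0,"dy":0,"dz":0,"rx":0,"ry":0,"rz":0},
  ],
)

```text
time_s: 26.75
tool_pos: [0.5647, -0.025, 0.2007]
orientation: [-0.548, 0.447, 0.548, 0.447]
ft_force: [-0.7, -0.2, 0.5]
width: 0.599
```

Run:
```python
from h import *
st(); snap('wrist','w20')
c=snap('scene','scene20'); im=c['frame'][90:290,280:440,::-1]; cv2.imwrite('pics/s20z.png',cv2.resize(np.clip(im.astype(float)*2,0,255).astype(np.uint8),None,fx=3,fy=3,interpolation=cv2.INTER_CUBIC))
c=snap('side','side20'); b=(250,260,370,380); im=c['frame'][b[1]:b[3],b[0]:b[2],::-1]; cv2.imwrite('pics/d20z.png',cv2.resize(np.clip(im.astype(float)*1.5,0,255).astype(np.uint8),None,fx=5,fy=5,interpolation=cv2.INTER_CUBIC))
```

```text
t 26.75 r 0.0473 phi -45.4 tang 0.63 rad -0.35 fz 0.5 [ 0.5647 -0.025   0.2007] 52.07325217006022
```

View pics/s20z.png

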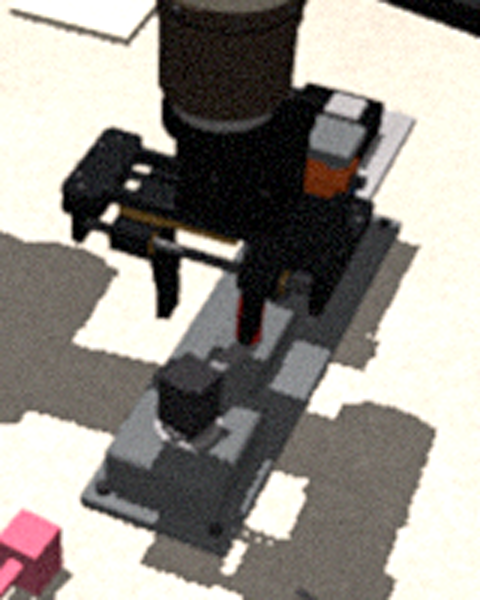

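View pics/d20z.png

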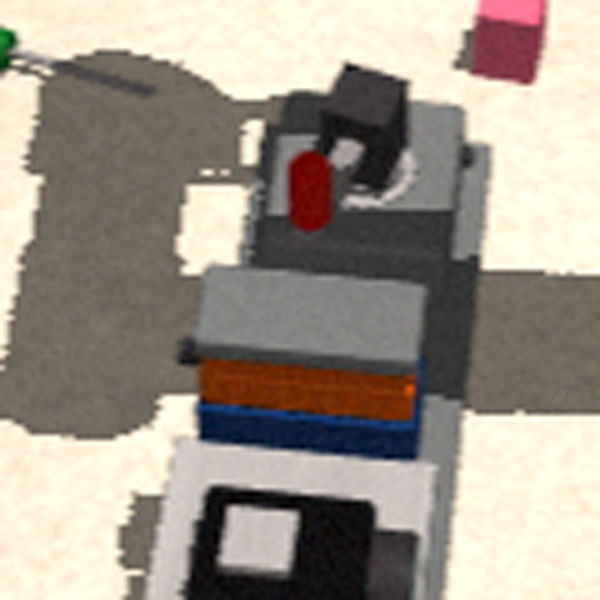

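View pics/w20.png

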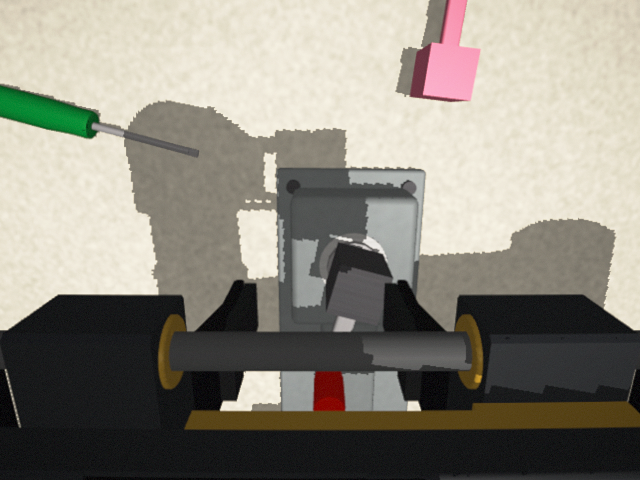

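Emit:
step_arm(
  moves=[
    {"jaw":-0.2,"dx":-0.02,"dy":0,"dz":-0.03,"rx":0,"ry":0,"rz":0},
    {"jaw":-0.2,"dx":-0.02,"dy":0.02,"dz":-0.05,"rx":0,"ry":0,"rz":0},
    {"jaw":-0.2,"dx":0,"dy":0.04,"dz":-0.05,"rx":0,"ry":0,"rz":0},
    {"jaw":-0.2,"dx":0,"dy":0.04,"dz":-0.05,"rx":0,"ry":0,"rz":0},
    {"jaw":-0.2,"dx":0,"dy":0.03,"dz":-0.03,"rx":0,"ry":0,"rz":0},
    {"jaw":-0.2,"dx":0,"dy":0,"dz":0,"rx":0,"ry":0,"rz":0},
    {"jaw":-0.2,"dx":0,"dy":0,"dz":0,"rx":0,"ry":0,"rz":0},
  ],
)

```text
time_s: 27.78
tool_pos: [0.4812, -0.2541, 0.2407]
orientation: [0.548, -0.447, -0.548, -0.447]
ft_force: [-0.7, 0.0, -0.5]
width: 0.604
```

Run:
```python
from h import *
c=snap('scene','scene21'); D=snap('side','side21')
b=(350,115,410,185); im=c['frame'][b[1]:b[3],b[0]:b[2],::-1]; im=cv2.resize(np.clip(im.astype(float)*2.2,0,255).astype(np.uint8),None,fx=8,fy=8,interpolation=cv2.INTER_CUBIC)
cv2.imwrite('pics/s21c.png',im)
b=(310,190,390,260); im=c['frame'][b[1]:b[3],b[0]:b[2],::-1]; im=cv2.resize(np.clip(im.astype(float)*2.2,0,255).astype(np.uint8),None,fx=8,fy=8,interpolation=cv2.INTER_CUBIC)
a=np.radians(11.4);O=np.array([.5315,.0097,0])
ph=np.radians(82); 
for dz in (0,.005):
  P=[O+[.018*np.sqrt(2)*np.cos(ph+np.pi/4+k*np.pi/2),.018*np.sqrt(2)*np.sin(ph+np.pi/4+k*np.pi/2),z+dz] for z in (.068,.118) for k in range(4)]
  for q in proj(c,P): cv2.circle(im,tuple(int(v) for v in ((q-[b[0],b[1]]+.5)*8)),3,(0,255,0) if dz==0 else (0,0,255),-1)
cv2.imwrite('pics/s21h.png',im)
```

```text
(no output)
```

View pics/s21c.png

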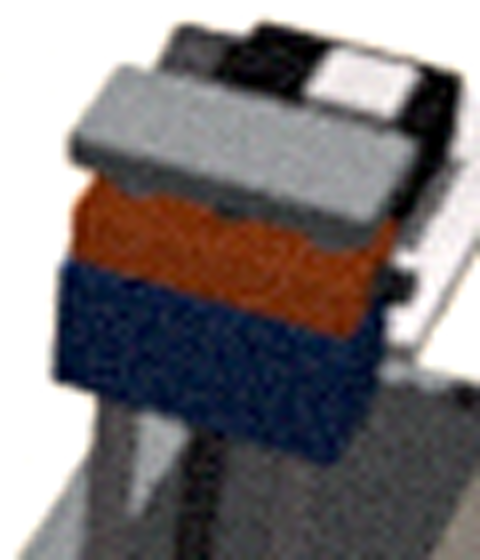

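View pics/s21h.png

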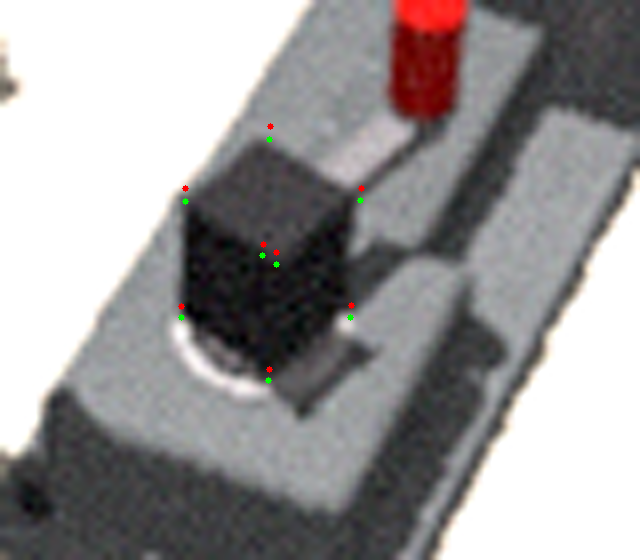

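View pics/scene21.png

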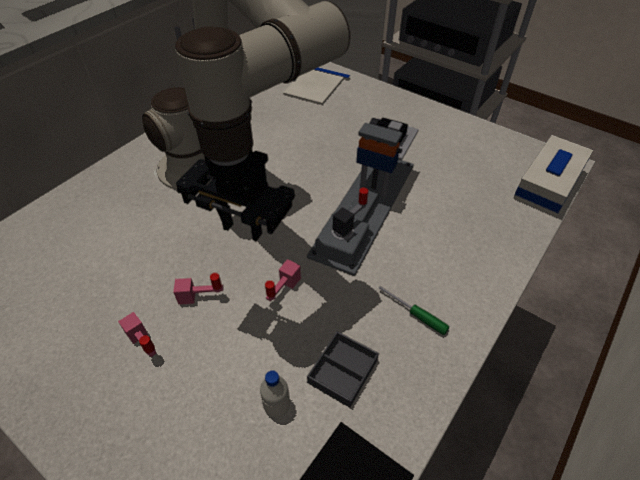

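```bash
python3 -c "
from h import *
env.sign_off(); print(get_state()['time_s'])"
```

```text
the job is handed in; nothing more can be done
the job is handed in; nothing more can be done
```

The dark crank is seated on the drive, the carriage is wound up to the orange collar, and I let go and handed the job in at about 28 s. I got no verdict back.

- **Fit:** The square's angle was about 55.5° from the wrist picture. The crank slid down freely and touched at the expected height. In the last picture, the hub's corners match those of a fully home hub, not of one standing 5 mm high.
- **Winding:** I wound about 1.7 turns by the knob, at about 5–6 N.
- **Stop:** At the collar the force rose steadily to 11.7 N, well under the 20 N limit. I then eased it back to about 3.6 N before letting go.
- **Carriage height:** In the last scene picture the top of the blue carriage is where a 160 mm height should be, to about 1 mm. That is too coarse to show the 59.7 mm threshold, so that rests on the felt stop.
- **Bystanders:** The bottle, tray and screwdriver look unmoved in the last picture; I did not measure them.

**What disagreed:**
- **Finger position:** The real grasp point sits about 36 mm behind the reported tool position. My first grasp closed on air above the hub. I found the offset by touching the hub top (about 5 N) and corrected for it.
- **Side force on the knob:** My estimate of the drive's centre was 1–2 mm off, so up to 16 N pushed sideways on the knob while winding. I shifted the path to reduce it.

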